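# Fit the loose handle to the tuner's square spindle and close the tuning plates

## Task

The tuner's octagonal bar handle stands on edge in the wooden display rack. Lay it flat on the cork mat with its bar up and let go of it, then take it by the bar, fit it on the tuner's square spindle until it sits fully home, turn it clockwise (seen from above) as far as it goes, and let go. Leave the other goods on the table where they are.

Things in the scene. Friction and masses are not known exactly. Their poses are not given: they have to be found in the camera images.
- handle_mid (a point): Loose black handle, 160 g: octagonal flange, 68 mm across flats, 22 mm thick; on top a centred bar grip 14 wide, 56 long, 26 mm tall. 48 mm tall in all; this point is on its axis half-way up, 24 mm above the underside. Own z: axis, underside to bar; y: along the bar; x: across it. Starts on edge in the rack: z level, x straight down, bar level, the upper 50 mm free of the slot.
- handle: The same handle, same axes; this origin is the centre of its underside, the mouth of its square bore: 15.6 mm wide, 18 mm deep, closed above, sides parallel to own x and y. The flange's flats face own x, own y and the diagonals.
- rack_slot (a point): Centre of the slot's floor in the fixed wooden rack, 6 mm above the table, z up. Slot 25 mm wide along x, 72 mm long along y; walls rise 18 mm over this point and reach 23 mm out along x. The handle stands in it, bar towards +x. A circuit board, 66 mm high above the table, is fixed in the rack 92 mm from here towards -x.
- mat_top (a point): Centre of the top face of the fixed cork mat, 170 x 170 mm, 3 mm thick; z up, sides along x and y. The handle is laid here.
- spindle_seat (a point): On the axis of the tuner's square steel spindle, level with the 44 mm boss on which the fitted handle's underside rests, 90 mm above the table. z up; x, y along the square's sides, turning with it. 14 mm square up to 8 mm above this point, then tapering to 9 mm square at 16 mm. Takes the handle in any of four quarter turns; seated, the handle's centre is 24 mm above this point.
- tuner: The tuner: fixed open aluminium chassis, 140 x 130 mm, top plate 85 mm above the table, clear but for the boss, the spindle in its middle and screw heads 3 mm high. Origin at the centre of its underside.
- spindle (a joint): Angle of the spindle, growing clockwise seen from above, from 0 to its stop at 1.4 rad; starts between 0 and 0.45. It turns stiffly (0.06 N m of friction) and stays where it is left.
- valve: Bystander: upright glass electron valve, 42 mm across, 82 mm high; origin at the centre of its underside.
- transformer: Bystander: small transformer, 50 x 58 x 40 mm; origin at the centre of its underside.
- round_knob: Bystander: small plain round knob, 34 mm across, 20 mm high, not for this spindle; origin at the centre of its underside.
- heatsink: Bystander: finned aluminium heat sink, 80 x 50 x 28 mm; origin at the centre of its underside.
- carton: Bystander: small upright carton, 40 x 40 x 90 mm; origin at the centre of its underside.
- relay: Bystander: small aluminium relay can, 34 x 34 x 45 mm; origin at the centre of its underside.
Mind the look-alikes: they are no part of the job. Leave any blue look-alike of the handle alone.

How it is judged:
By the outcome, as a careful person would: the job done as asked, in the order asked, and still so for the second after the job is handed in, with the robot touching nothing.
It also fails if it takes over 66 s, if anything falls off the work surface, if the arm or the gripper's body presses on something with over 40 N, if the wrist force passes 120 N, or if a joint passes its speed limit or range.

## Robot

A 6-joint arm with a two-finger parallel gripper is mounted at the origin on the work surface. World frame = base frame: x ahead of the robot, y to its left, z up, the work surface at z = 0. Lengths are in mm, angles in rad, forces in N, time in s.
With the tool pointing down it reaches from about 325 to 900 mm from the base axis. Payload 6.1 kg.
Tool frame: the origin (TCP) lies at the centre of the arm's flange, where the gripper is bolted on; the fingertips stand 173 mm ahead of it and the grasp point (between the pads) lies 155 mm ahead of it (bot.tip_extent is the distance from the TCP to the fingertips, in mm); z points along the fingers, y is the direction in which the jaws open and shut (so a half turn about z gives the same grasp; the last joint's range is limited). The gripper opens to 85 mm and grips with 20 to 120 N. Pads are 22 mm wide; open, the fingers measure 114 mm over their backs; the gripper's body (76 mm by 85 mm) begins 54 mm behind the grasp point. The pads swing forward as they close: fully open they stand 13 mm farther back than shut.
Start: joints at [-0.126, 0.22, 1.526, -0, 1.395, -0.126], TCP at [624.994, -0.003, 404.7] pointing down, gripper open.
Joint ranges: [-2.98, 2.98], [-0.91, 2.08], [0.09, 2.57], [-1.24, 4.39], [0.2, 2.65], [-2.68, 2.68]. Speed limits (rad/s): [2.57, 2.57, 3.01, 3.14, 3.14, 3.14].

## Interface

Orientations are given as a unit quaternion [w, x, y, z].
In Python, from rig import bot gives the robot as it stands. The module is installed in compiled form; this text tells all that it offers.
- The arm moves only by the shell command python3 -m handwheel 'ROWS' [OPENING] [FORCE]. ROWS is JSON, a list of rows, each an object with "dp": the shift along the world's x, y, z in cm, a list of three; "angular": the turn, a rotation vector about the world's x, y, z in degrees, a list of three. In form: [{"dp": [dx, dy, dz], "angular": [wx, wy, wz]}, ...]. A call has 1 to 10 rows; each row shifts and turns the pose as measured when the row begins; what a row does not reach is not made up. A row lasts 1/8 s, in which the tool goes at most 62.5 mm and 10.7 degrees, less where a joint would pass 70% of its speed; a pose out of reach is approached as far as the arm can. A call with a gripper value outside its range is refused whole. OPENING is the opening in per cent of the stroke, from 0 (shut) to 100 (fully open), set as the call begins (- or left out, the last holds). The fingers move at their own pace and stop on an object; FORCE is the grip in N (left out, the last holds). Time passes only in rows, so rows that do not move let the fingers close. It gives the time, the measured TCP pose, the force and the opening at its end, in the units of the state.
- bot.read_state(): the state, without advancing time (a new reading comes with each control period).
- bot.snapshot(name): name is "scene" or "side" or "wrist"; returns a dict with "frame" (420x560x3 uint8, red, green, blue), "camera_matrix" (3x3 intrinsics, pixels), "R" (3x3) and "t" (3): a world point X has camera coordinates R X + t; the wrist camera has in their place "hand_eye" (4x4, takes a point from camera to tool coordinates, whose origin is the TCP and whose axes are the flange's). Camera axes: x right, y down, z forward; pixel columns grow to the right and rows downward; lengths in mm; the calibration is good to about 2 mm. A picture is of the moment at which its call begins: read the wrist's pose just before it. There is no depth.
- bot.sign_off(): hands the job in, once; it reports no verdict.
Trained networks look in a picture, given as the dict that the camera call returned (one of the last four; its "shot" number tells which), for a name from the list of things; names that differ only in an ending like _2 or _b are one class to them, and where a whole thing is asked for, a point or a joint stands for the part that bears it (a point fixed in the world has none). Each returns a list of dicts, best first, with "conf" (0 to 1); they miss things now and then, are a little off and sometimes report something else, mostly with a low value. They report only what shows in the picture. A call takes as long as a camera call. They do not tell look-alikes from the thing itself.
- bot.spot_in(picture, thing): "extent" ([left, top, right, bottom] in pixels, round what is visible of it).
- bot.pinpoint(picture, thing): "uv" ([column, row] in pixels: a listed point, or the origin of a listed thing).
The state is a dict: "time": time; "joint_positions": joint angles; "qd": joint speeds; "joint_efforts": joint torques, N m; "tcp_pos": TCP position; "tcp_rot": TCP orientation; "force": force on the tool from outside, world axes, zero at the start; "moment": the same for the moment, N m; "finger_gap": finger opening in mm.
Only numpy, scipy, OpenCV 4.12 (cv2) and the standard library are available. Lean on these libraries where they do the work, as an engineer would, in place of code of your own. Each camera call takes 0.05 s, during which the arm holds its last target.

## Working session

There is one attempt and no reset: what is moved stays moved. The work goes in short steps, Python scripts to look and compute and a shell command to move; the robot and the scene stay as the last step left them, time stands still between calls to the robot, and variables do not carry over. Pictures are saved under pics/ and viewed, and the job is handed in when it is done.

```bash
mkdir -p pics; ls; cat > h.py <<'E'
import numpy as np, cv2, json
from rig import bot
from scipy.spatial.transform import Rotation as Ro
def shot(name, fn=None):
    s=bot.read_state(); p=bot.snapshot(name)
    if fn: cv2.imwrite('pics/'+fn+'.png', cv2.cvtColor(p['frame'],cv2.COLOR_RGB2BGR))
    if 'hand_eye' in p:
        q=s['tcp_rot']; T=np.eye(4); T[:3,:3]=Ro.from_quat([q[1],q[2],q[3],q[0]]).as_matrix(); T[:3,3]=s['tcp_pos']
        M=np.linalg.inv(T@np.array(p['hand_eye'])); p['Rw']=M[:3,:3]; p['tw']=M[:3,3]
    else: p['Rw']=np.array(p['R']); p['tw']=np.array(p['t']).ravel()
    return p
def ray(p,uv):
    K=np.array(p['camera_matrix']); d=np.linalg.inv(K)@np.array([uv[0],uv[1],1.]); d=p['Rw'].T@d
    return -p['Rw'].T@p['tw'], d/np.linalg.norm(d)
def tri(obs):
    A=np.zeros((3,3));b=np.zeros(3)
    R=[ray(p,uv) for p,uv in obs]
    for c,d in R:
        P=np.eye(3)-np.outer(d,d);A+=P;b+=P@c
    X=np.linalg.solve(A,b)
    return X,[float(np.linalg.norm((np.eye(3)-np.outer(d,d))@(X-c))) for c,d in R]
def onz(p,uv,z):
    c,d=ray(p,uv); return c+d*(z-c[2])/d[2]
def proj(p,X):
    K=np.array(p['camera_matrix']); x=K@(p['Rw']@np.array(X,float)+p['tw']); return x[:2]/x[2]
E
python3 - <<'E'
from h import *
np.set_printoptions(precision=1,suppress=True)
ps={n:shot(n,n+'0') for n in ['scene','side','wrist']}
for n,p in ps.items():
    print(n,ray(p,(280,210)))
    for t in ['handle_mid','handle','rack_slot','mat_top','spindle_seat','tuner']:
        print(n,t,[(round(r['conf'],2),np.round(r['uv'])) for r in bot.pinpoint(p,t)][:4],[(round(r['conf'],2),np.round(r['extent'])) for r in bot.spot_in(p,t)][:4])
print(bot.read_state())
E
```

```text
pics
scene (array([1204.8,  483. ,  799.6]), array([-0.6, -0.4, -0.7]))
scene handle_mid [(0.78, array([456., 271.])), (0.67, array([392., 250.]))] [(0.62, array([376., 234., 412., 266.])), (0.61, array([441., 257., 466., 282.]))]
scene handle [(0.83, array([399., 242.])), (0.79, array([443., 267.]))] [(0.92, array([438., 254., 469., 280.])), (0.86, array([382., 236., 413., 266.]))]
scene rack_slot [(0.6, array([391., 257.]))] [(0.84, array([367., 216., 425., 281.]))]
scene mat_top [(0.88, array([297., 209.]))] [(0.84, array([259., 187., 335., 240.]))]
scene spindle_seat [(0.45, array([189., 152.]))] [(0.46, array([186., 149., 204., 176.]))]
scene tuner [(0.72, array([191., 179.]))] [(0.83, array([156., 139., 224., 198.]))]
side (array([ 408.4, -932.2,  959.3]), array([ 0.2,  0.7, -0.7]))
side handle_mid [(0.91, array([211., 139.])), (0.82, array([228., 157.]))] [(0.66, array([221., 146., 240., 170.])), (0.54, array([200., 129., 218., 150.])), (0.2, array([312., 185., 336., 215.]))]
side handle [(0.67, array([214., 141.])), (0.5, array([222., 161.]))] [(0.57, array([202., 127., 225.,
[... 615 characters left out ...]
y([624. ,  69.3, 372.1]), array([ 0. , -0.3, -1. ]))
wrist handle_mid [] []
wrist handle [] [(0.72, array([363.,   1., 471.,  52.]))]
wrist rack_slot [] []
wrist mat_top [(0.88, array([154., 168.]))] [(0.87, array([ 71.,  75., 245., 248.]))]
wrist spindle_seat [] []
wrist tuner [] [(0.27, array([356., 282., 386., 331.]))]
{'time': 1.95, 'joint_positions': array([-0.1,  0.2,  1.5, -0. ,  1.4, -0.1]), 'qd': array([ 0.,  0., -0., -0.,  0., -0.]), 'joint_efforts': array([ -0. , -49.7, -39. ,  -0. ,   0. ,  -0. ]), 'tcp_pos': array([625. ,   0. , 404.7]), 'tcp_rot': array([-0. ,  0.7,  0.7, -0. ]), 'force': array([0.5, 0.5, 0.2]), 'moment': array([ 0., -0.,  0.]), 'finger_gap': 85.11000753420112}
```

View pics/scene0.png

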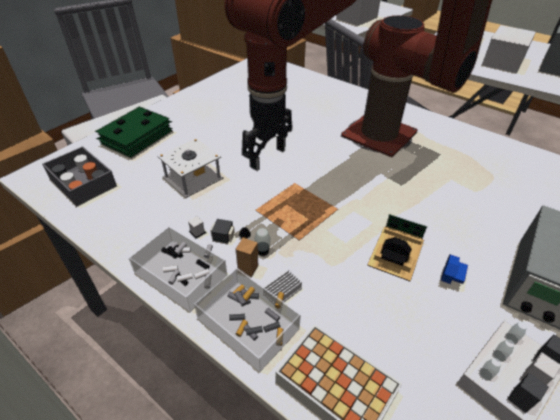

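View pics/side0.png

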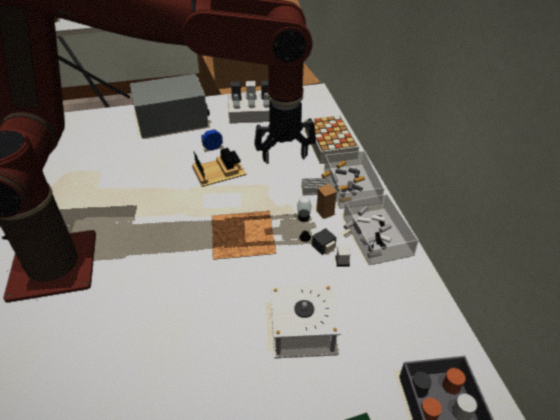

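View pics/wrist0.png

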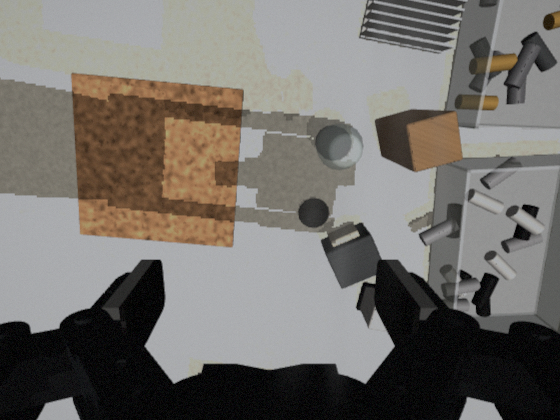

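```bash
python3 - <<'E'
import cv2
a=cv2.imread('pics/scene0.png')[200:300,350:480]; b=cv2.imread('pics/side0.png')[110:200,175:275]
a=cv2.resize(a,None,fx=4,fy=4,interpolation=cv2.INTER_CUBIC)
b=cv2.resize(b,None,fx=4,fy=4,interpolation=cv2.INTER_CUBIC)
cv2.imwrite('pics/c0a.png',a);cv2.imwrite('pics/c0b.png',b)
E
```

```text
(no output)
```

View pics/c0a.png

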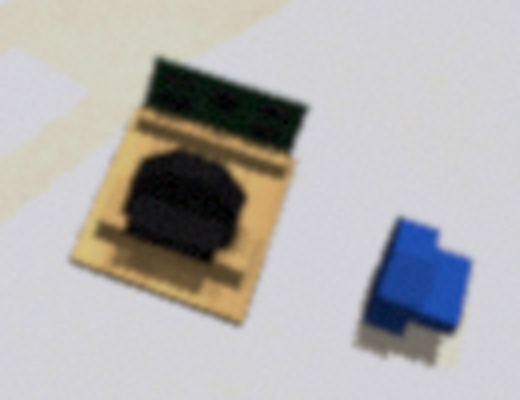

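View pics/c0b.png

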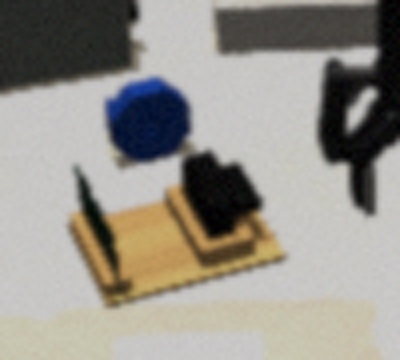

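What could be taken for the handle:
- Black octagonal handle in the wooden rack: scene (392,250), side (228,157).
- Blue look-alike standing beside the rack: scene (456,270), side (211,139).
- Small black round knob: wrist (313,212).
- Tuner boss: scene (189,155).

The description (black, in the rack) fits the first, and the crops confirm it. Its bar faces away from the circuit board.

```bash
python3 - <<'E'
from h import *
np.set_printoptions(precision=1,suppress=True)
a=shot('scene');b=shot('side')
for n,u,v in [('mid',(392,250),(228,157)),('origin',(399,242),(222,161)),('slot',(391,257),(225,165)),('mat',(297,209),(243,229)),('seat',(189,155),(305,308)),('tuner',(191,179),(302,328))]:
    print(n,tri([(a,u),(b,v)]))
print(onz(a,(391,257),6),onz(b,(225,165),6))
# board direction: board bottom corners via crop
E
```

```text
mid (array([510.6, 303.6,  46.8]), [4.404467617550511, 4.404467617550745])
origin (array([483.5, 301.4,  43.8]), [4.625276447323022, 4.6252764473228085])
slot (array([500.4, 305.2,  13.6]), [6.663393803993793, 6.663393803993779])
mat (array([509.4,  11.1,  10.6]), [2.7817300702954757, 2.781730070295463])
seat (array([ 593.6, -333.3,   87.9]), [0.06895194622394951, 0.0689519462238669])
tuner (array([ 596.4, -330.5,    2.2]), [6.535546582744551, 6.535546582744392])
[501.6 301.2   6. ] [496.6 322.8   6. ]
```

```bash
python3 -m handwheel '[{"dp":[-1,3.4,0],"angular":[0,0,10]},{"dp":[-1,3.4,0],"angular":[0,0,10]},{"dp":[-1,3.4,0],"angular":[0,0,10]},{"dp":[-1,3.4,0],"angular":[0,0,10]},{"dp":[-1,3.4,0],"angular":[0,0,10]},{"dp":[-1,3.4,0],"angular":[0,0,10]},{"dp":[-1,3.4,0],"angular":[0,0,10]},{"dp":[-1,3.4,0],"angular":[0,0,10]},{"dp":[-1,3.4,0],"angular":[0,0,10]},{"dp":[0,0,0],"angular":[0,0,0]}]' 100
python3 - <<'E'
from h import *
np.set_printoptions(precision=3,suppress=True)
p=shot('wrist','w1'); s=bot.read_state(); print(s['tcp_pos'],s['tcp_rot'],s['joint_positions'])
for t in ['handle_mid','handle','rack_slot']:
        print(t,[(round(r['conf'],2),np.round(r['uv'],1)) for r in bot.pinpoint(p,t)][:4])
E
```

```text
time: 3.3
tcp_pos: [531.3, 314.3, 405.2]
tcp_rot: [0.001, -0.025, 1.0, 0.001]
force: [0.3, -0.0, -0.4]
finger_gap: 85.4
[531.747 313.206 405.169] [ 0.001 -0.023  1.     0.001] [ 0.404  0.201  1.548  0.     1.39  -1.213]
handle_mid [(0.64, array([263.9, 159.5])), (0.59, array([417.1, 111.6]))]
handle [(0.85, array([389.7, 120.1])), (0.62, array([261.5, 138.9])), (0.57, array([268.1, 161.7]))]
rack_slot [(0.97, array([263.7, 141.5]))]
```

View pics/w1.png

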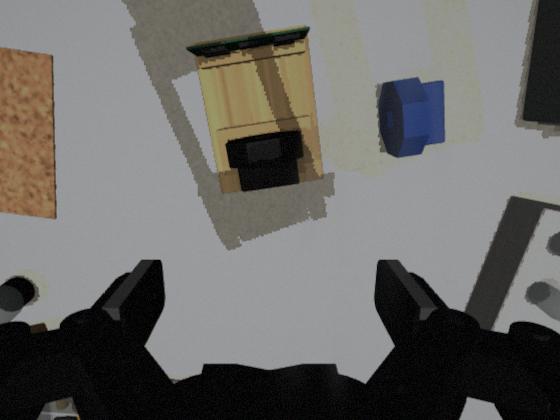

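```bash
python3 -m handwheel '[{"dp":[-0.8,-0.3,-3.5],"angular":[0,0,0]},{"dp":[-0.7,-0.3,-3.5],"angular":[0,0,0]},{"dp":[-0.7,-0.2,-3.5],"angular":[0,0,0]},{"dp":[0,0,0],"angular":[0,0,0]},{"dp":[0,0,0],"angular":[0,0,0]}]'
python3 - <<'E'
from h import *
np.set_printoptions(precision=3,suppress=True)
p=shot('wrist','w2'); s=bot.read_state(); print(s['tcp_pos'],s['tcp_rot'],s['joint_positions'])
for t in ['handle_mid','handle','rack_slot']:
        print(t,[(round(r['conf'],2),np.round(r['uv'],1)) for r in bot.pinpoint(p,t)][:4])
import pickle; pickle.dump(p,open('w2.pkl','wb'))
E
```

```text
time: 4.12
tcp_pos: [513.3, 298.1, 300.9]
tcp_rot: [0.004, -0.016, 1.0, 0.001]
force: [0.5, 0.2, -0.3]
finger_gap: 85.2
[513.137 298.146 300.704] [ 0.003 -0.016  1.     0.001] [ 0.394  0.238  1.709 -0.001  1.188 -1.208]
handle_mid [(0.73, array([289.9, 209.4])), (0.6, array([496.4, 143.4]))]
handle [(0.94, array([284.3, 178.1])), (0.9, array([461.7, 149.3]))]
rack_slot [(0.74, array([279.9, 180.1]))]
```

View pics/w2.png

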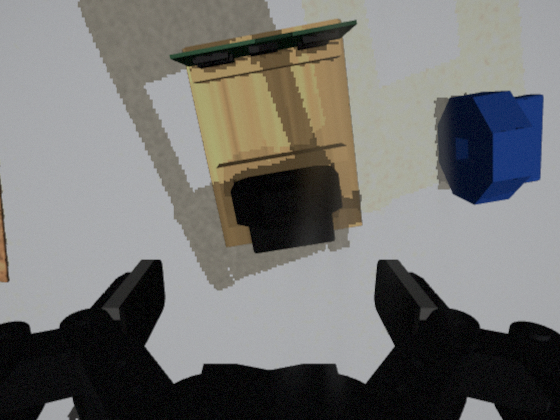

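```bash
python3 - <<'E'
import cv2,numpy as np
a=cv2.imread('pics/w2.png')[145:265,205:375].astype(float)
a=(255*(a/255)**0.5).clip(0,255).astype('uint8')
cv2.imwrite('pics/c2.png',cv2.resize(a,None,fx=4.5,fy=4.5,interpolation=cv2.INTER_CUBIC))
E
```

```text
(no output)
```

View pics/c2.png

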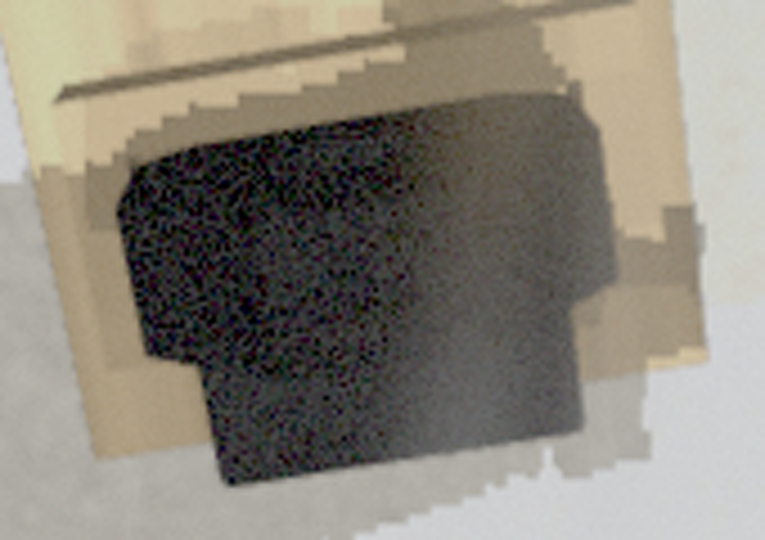

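```bash
cat > fit.py <<'E'
from h import *
import pickle
from scipy.optimize import least_squares
np.set_printoptions(precision=2,suppress=True)
p=pickle.load(open('w2.pkl','rb'))
# points in frame u=own z(out), v=own y, w=up ; origin handle underside centre
f=34*np.tan(np.pi/8)
P=np.array([[48,-28,7],[48,28,7],[0,-34,f],[22,-34,f],[0,34,f],[22,34,f]])
uv=np.array([[255.7,253.2],[334.3,240.6],[231.7,190.6],[237.2,223.9],[338.3,173.9],[341.7,207.2]])
def X(q):
    c,s=np.cos(q[3]),np.sin(q[3]); R=np.array([[c,-s,0],[s,c,0],[0,0,1]]); return P@R.T+q[:3]
for fix in (None,40):
    def res(q):
        q=q.copy(); 
        if fix: q[2]=fix
        return np.concatenate([proj(p,x)-u for x,u in zip(X(q),uv)])
    best=None
    # sign of left/right: try
    r=least_squares(res,[485,302,40,0.1]); print(r.x,r.cost); print(r.fun.reshape(-1,2))
    q=r.x; print('mid',q[:2]+24*np.array([np.cos(q[3]),np.sin(q[3])]),'bar',q[:2]+35*np.array([np.cos(q[3]),np.sin(q[3])]))
for u in [(279.9,180.1)]: print(onz(p,u,6))
E
python3 fit.py
```

```text
[493.78 308.24  35.12   0.2 ] 1.9560238317598782
[[-1.14  0.24]
 [ 0.65  0.45]
 [-0.    0.45]
 [ 0.98 -0.68]
 [-0.43 -0.08]
 [-0.07 -0.34]]
mid [517.32 312.91] bar [528.11 315.05]
[492.27 307.88  39.46   0.2 ] 6.755466796778896
[[-1.89  1.15]
 [ 1.62  1.11]
 [-1.35  0.  ]
 [-0.19 -0.39]
 [ 0.68 -0.93]
 [ 1.1  -0.42]]
mid [515.81 312.55] bar [526.6  314.69]
[501.83 307.05   6.  ]
```

```bash
python3 -m handwheel '[{"dp":[2.95,0.83,-1.0],"angular":[0,0,9.6]},{"dp":[2.95,0.83,-1.3],"angular":[-1.79,8.82,0]},{"dp":[2.95,0.83,-1.3],"angular":[-1.79,8.82,0]},{"dp":[2.95,0.83,-1.3],"angular":[-1.79,8.82,0]},{"dp":[2.95,0.83,-1.3],"angular":[-1.79,8.82,0]},{"dp":[2.95,0.83,-1.3],"angular":[-1.79,8.82,0]},{"dp":[0,0,0],"angular":[0,0,0]},{"dp":[0,0,0],"angular":[0,0,0]}]'
cat > st.py <<'E'
from h import *
np.set_printoptions(precision=3,suppress=True)
s=bot.read_state();q=s['tcp_rot'];R=Ro.from_quat([q[1],q[2],q[3],q[0]]).as_matrix()
print('t',s['time'],'tcp',s['tcp_pos'],'q',s['joint_positions'],'F',s['force'],'M',s['moment'],'gap',s['finger_gap']); print(R)
E
python3 st.py
python3 - <<'E'
from h import *
np.set_printoptions(precision=3,suppress=True)
p=shot('wrist','w3'); print(bot.tip_extent)
for t in ['handle_mid','handle']:
        print(t,[(round(r['conf'],2),np.round(r['uv'],1)) for r in bot.pinpoint(p,t)][:4])
import pickle; pickle.dump(p,open('w3.pkl','wb'))
a=cv2.imread('pics/w3.png').astype(float)
cv2.imwrite('pics/w3g.png',(255*(a/255)**0.5).clip(0,255).astype('uint8'))
E
```

```text
time: 5.32
tcp_pos: [696.9, 351.5, 227.1]
tcp_rot: [-0.383, -0.095, 0.918, -0.035]
force: [-0.5, 0.8, 1.1]
finger_gap: 85.4
t 5.325 tcp [696.889 351.455 227.077] q [ 0.344  1.078  0.703  0.126  2.141 -1.408] F [-0.499  0.767  1.113] M [ 0.099 -0.269 -0.043] gap 85.37562348292379
[[-0.689 -0.201 -0.697]
 [-0.147  0.98  -0.137]
 [ 0.71   0.008 -0.704]]
173.4
handle_mid [(0.82, array([262.2, 211.1])), (0.72, array([460.8, 188.2])), (0.4, array([259.9, 185.3]))]
handle [(0.9, array([428. , 192.1])), (0.87, array([263.3, 187.8]))]
```

View pics/w3g.png

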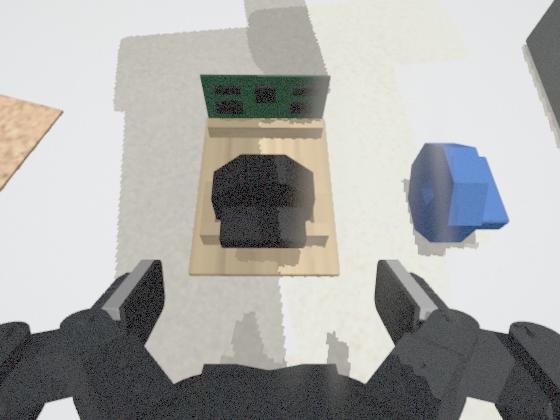

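```bash
python3 - <<'E'
import cv2,numpy as np
a=cv2.imread('pics/w3.png')[140:280,185:345].astype(float)
a=(255*(a/255)**0.4).clip(0,255).astype('uint8')
cv2.imwrite('pics/c3.png',cv2.resize(a,None,fx=4,fy=4,interpolation=cv2.INTER_CUBIC))
E
```

```text
(no output)
```

View pics/c3.png

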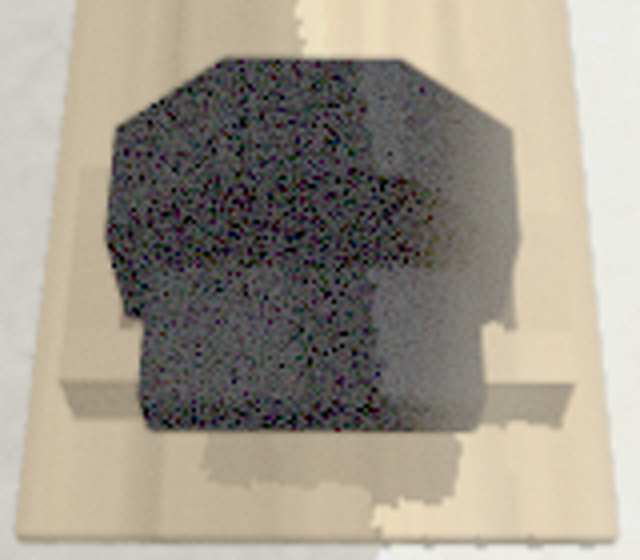

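```bash
cat > fit2.py <<'E'
from h import *
import pickle
from scipy.optimize import least_squares
np.set_printoptions(precision=2,suppress=True)
p2=pickle.load(open('w2.pkl','rb'));p3=pickle.load(open('w3.pkl','rb'))
f=34*np.tan(np.pi/8)
O2=[([48,-28,7],[255.7,253.2]),([48,28,7],[334.3,240.6]),([0,-34,f],[231.7,190.6]),([22,-34,f],[237.2,223.9]),([0,34,f],[338.3,173.9]),([22,34,f],[341.7,207.2])]
O3=[([0,-f,34],[240.5,154.5]),([0,f,34],[285.5,154.5]),([0,-34,f],[214.25,172.5]),([0,34,f],[313,172.5]),([22,-34,f],[212,200]),([22,34,f],[314.5,200]),([48,-28,-7],[223,247.5]),([48,28,-7],[303.2,247.5])]
def run(obs):
    def res(q):
        c,s=np.cos(q[3]),np.sin(q[3]); R=np.array([[c,-s,0],[s,c,0],[0,0,1]])
        return np.concatenate([proj(p,R@np.array(P,float)+q[:3])-np.array(u) for p,P,u in obs])
    r=least_squares(res,[490,305,40,0.2]);q=r.x;u=np.array([np.cos(q[3]),np.sin(q[3])])
    print(q,r.cost,'mid',q[:2]+24*u,'bar',q[:2]+35*u,'maxres',np.abs(r.fun).max()); return q
run([(p2,*o) for o in O2]);run([(p3,*o) for o in O3]);run([(p2,*o) for o in O2]+[(p3,*o) for o in O3])
E
python3 fit2.py
```

```text
[493.78 308.24  35.12   0.2 ] 1.9560238317596188 mid [517.32 312.91] bar [528.11 315.05] maxres 1.136970670012147
[490.16 307.1   34.34   0.21] 2.6991367767814864 mid [513.64 312.03] bar [524.41 314.29] maxres 1.0659382198712137
[492.58 307.78  38.15   0.2 ] 12.477504588464322 mid [516.1  312.58] bar [526.88 314.78] maxres 2.0284243603322807
```

```bash
python3 -m handwheel '[{"dp":[-1.4,-0.6,-3.1],"angular":[0,0,0]},{"dp":[-1.4,-0.3,-1.4],"angular":[0,0,0]},{"dp":[-1.2,-0.2,-1.2],"angular":[0,0,0]},{"dp":[-0.8,-0.2,-0.8],"angular":[0,0,0]},{"dp":[0,0,0],"angular":[0,0,0]}]'
python3 - <<'E'
from h import *
np.set_printoptions(precision=3,suppress=True)
p=shot('wrist'); a=p['frame'][:,:,::-1].astype(float)
cv2.imwrite('pics/w4g.png',(255*(a/255)**0.4).clip(0,255).astype('uint8'))
p=shot('side'); a=p['frame'][100:200,170:310,::-1].astype(float)
cv2.imwrite('pics/s4g.png',cv2.resize((255*(a/255)**0.5).clip(0,255).astype('uint8'),None,fx=5,fy=5,interpolation=cv2.INTER_CUBIC))
E
```

```text
time: 6.1
tcp_pos: [646.2, 339.4, 184.1]
tcp_rot: [-0.37, -0.097, 0.923, -0.032]
force: [0.6, -1.2, 0.2]
finger_gap: 85.5
```

View pics/w4g.png

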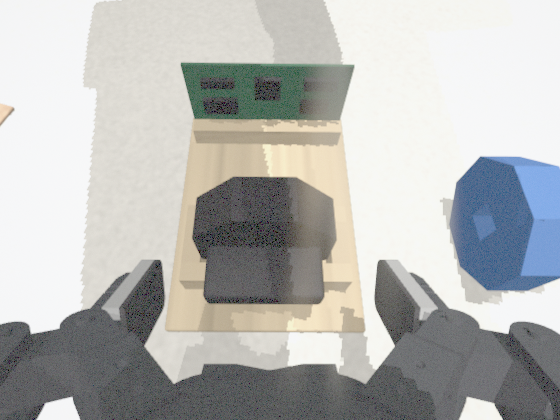

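View pics/s4g.png

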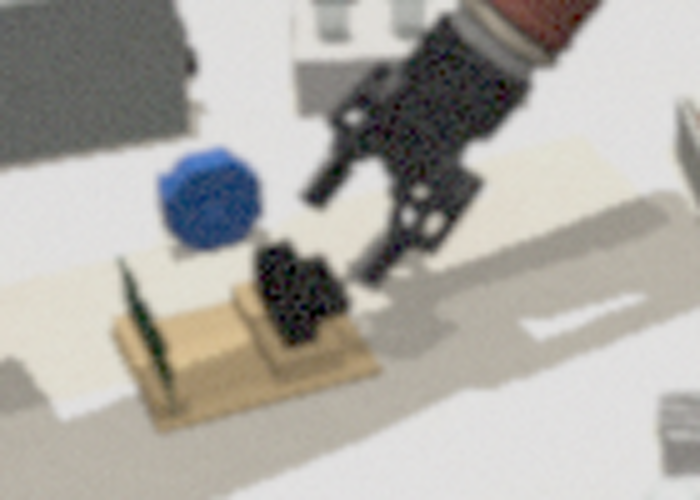

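```bash
python3 -m handwheel '[{"dp":[-0.3,-0.3,-1.0],"angular":[0,0,0]},{"dp":[-0.3,-0.1,-1.0],"angular":[0,0,0]},{"dp":[-0.2,0,-0.5],"angular":[0,0,0]},{"dp":[0,0,0],"angular":[0,0,0]}]'
python3 - <<'E'
from h import *
np.set_printoptions(precision=3,suppress=True)
p=shot('wrist'); a=p['frame'][:,:,::-1].astype(float)
cv2.imwrite('pics/w5g.png',(255*(a/255)**0.4).clip(0,255).astype('uint8'))
E
python3 st.py
```

```text
time: 6.7
tcp_pos: [639.3, 335.3, 159.4]
tcp_rot: [-0.368, -0.097, 0.924, -0.032]
force: [-0.2, 0.2, 0.1]
finger_gap: 85.5
t 6.75 tcp [639.414 335.282 159.606] q [ 0.35   0.98   0.997  0.115  1.913 -1.435] F [ 0.221 -0.436  0.462] M [ 0.014 -0.263 -0.012] gap 85.00964012120534
[[-0.71  -0.203 -0.674]
 [-0.156  0.979 -0.13 ]
 [ 0.686  0.013 -0.727]]
```

View pics/w5g.png

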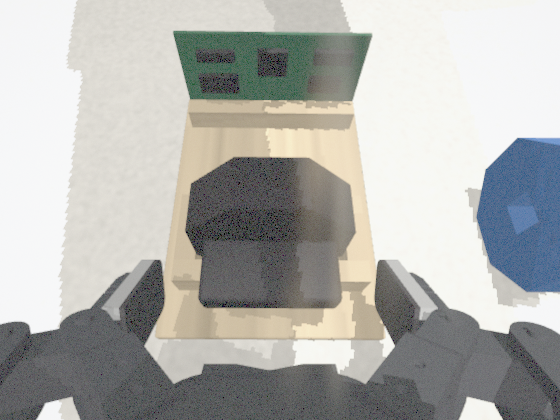

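```bash
python3 -m handwheel '[{"dp":[0,0,0],"angular":[0,0,0]},{"dp":[0,0,0],"angular":[0,0,0]},{"dp":[0,0,0],"angular":[0,0,0]},{"dp":[0,0,0],"angular":[0,0,0]}]' 0 40
python3 - <<'E'
from h import *
np.set_printoptions(precision=3,suppress=True)
p=shot('wrist'); a=p['frame'][:,:,::-1].astype(float)
cv2.imwrite('pics/w6g.png',(255*(a/255)**0.4).clip(0,255).astype('uint8'))
E
python3 st.py
```

```text
time: 7.25
tcp_pos: [639.8, 335.4, 160.0]
tcp_rot: [-0.368, -0.097, 0.924, -0.032]
force: [0.3, -0.3, -0.5]
finger_gap: 55.1
t 7.3 tcp [639.81  335.405 159.96 ] q [ 0.35   0.98   0.995  0.115  1.914 -1.435] F [-0.595 -0.684 -0.744] M [ 0.036 -0.333 -0.004] gap 55.39196134463874
[[-0.711 -0.203 -0.673]
 [-0.156  0.979 -0.13 ]
 [ 0.686  0.013 -0.728]]
```

View pics/w6g.png

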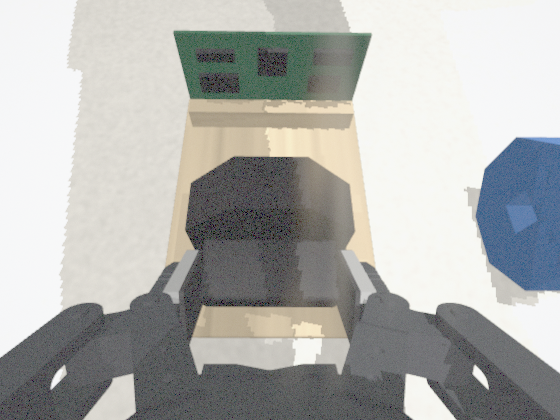

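```bash
python3 -m handwheel '[{"dp":[0,0,0.5],"angular":[0,0,0]},{"dp":[0,0,1],"angular":[0,0,0]},{"dp":[0,0,2],"angular":[0,0,0]},{"dp":[0,0,3],"angular":[0,0,0]},{"dp":[0,0,3],"angular":[0,0,0]},{"dp":[0,0,0],"angular":[0,0,0]}]'
python3 - <<'E'
from h import *
np.set_printoptions(precision=3,suppress=True)
p=shot('wrist'); a=p['frame'][:,:,::-1].astype(float)
cv2.imwrite('pics/w7g.png',(255*(a/255)**0.4).clip(0,255).astype('uint8'))
E
python3 st.py
```

```text
time: 8.05
tcp_pos: [639.9, 335.5, 262.9]
tcp_rot: [-0.366, -0.097, 0.925, -0.031]
force: [0.3, 0.4, -1.5]
finger_gap: 55.1
t 8.1 tcp [639.487 335.278 260.833] q [ 0.35   0.861  0.989  0.121  2.036 -1.419] F [ 1.045 -0.659 -2.202] M [ 0.102 -0.581  0.013] gap 54.825542238247436
[[-0.712 -0.203 -0.672]
 [-0.157  0.979 -0.13 ]
 [ 0.685  0.013 -0.729]]
```

View pics/w7g.png

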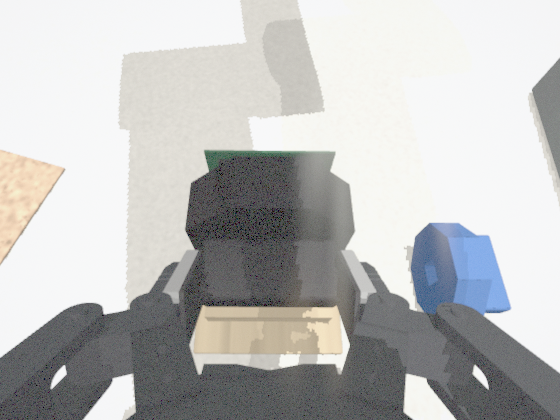

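```bash
python3 -m handwheel '[{"dp":[0,-3,3],"angular":[0,0,-5.75]},{"dp":[0,-3,3],"angular":[0,0,-5.75]},{"dp":[-2.8,-3.2,0],"angular":[0,-10,0]},{"dp":[-2.8,-3.2,0],"angular":[0,-10,0]},{"dp":[-2.8,-3.2,0],"angular":[0,-10,0]},{"dp":[-2.8,-3.2,0],"angular":[0,-10,0]},{"dp":[-2.8,-3.2,0],"angular":[0,-10,0]},{"dp":[-2.8,-3.2,0],"angular":[0,-10,0]},{"dp":[-2.8,-3.2,0],"angular":[0,-10,0]},{"dp":[-2.8,-3.2,0],"angular":[0,-10,0]}]'
python3 st.py
python3 - <<'E'
from h import *
import pickle
np.set_printoptions(precision=2,suppress=True)
p=pickle.load(open('w2.pkl','rb'))
T=np.eye(4);T[:3,:3]=[[0,1,0],[1,0,0],[0,0,-1]];T[:3,3]=[625,0,404.7]
M=np.linalg.inv(T@np.array(p['hand_eye']));p['Rw']=M[:3,:3];p['tw']=M[:3,3]
for u in [(154,168),(72,73),(243,90),(233,247),(80,235)]: print(onz(p,u,3))
E
```

```text
time: 9.35
tcp_pos: [404.2, 12.1, 304.0]
tcp_rot: [0.325, -0.005, 0.946, -0.0]
force: [-0.1, 0.6, -0.9]
finger_gap: 55.1
t 9.35 tcp [404.187  12.08  303.992] q [-0.222 -0.505  2.433  0.255  0.58  -1.972] F [-0.124  0.636 -0.885] M [0.017 0.435 0.035] gap 55.11258020331349
[[-0.789 -0.01   0.614]
 [-0.01   1.     0.003]
 [-0.614 -0.004 -0.789]]
[504.46   3.43   3.  ]
[432.31  97.62   3.  ]
[599.72  81.78   3.  ]
[585.2  -86.13   3.  ]
[415.73 -71.79   3.  ]
```

```bash
python3 -m handwheel '[{"dp":[0,-0.2,-3],"angular":[0.2,-4.7,0]},{"dp":[0,-0.2,-3],"angular":[0,-4.7,0]},{"dp":[-0.3,-0.2,-3],"angular":[0,0,0]},{"dp":[-0.3,-0.1,-3],"angular":[0,0,0]},{"dp":[0,0,0],"angular":[0,0,0]},{"dp":[0,0,0],"angular":[0,0,0]}]'
python3 st.py
python3 - <<'E'
from h import *
np.set_printoptions(precision=3,suppress=True)
p=shot('wrist'); a=p['frame'][:,:,::-1].astype(float)
cv2.imwrite('pics/w8g.png',(255*(a/255)**0.4).clip(0,255).astype('uint8'))
p=shot('side'); a=p['frame'][150:310,130:350,::-1].astype(float)
cv2.imwrite('pics/s8g.png',cv2.resize((255*(a/255)**0.5).clip(0,255).astype('uint8'),None,fx=3.6,fy=3.6,interpolation=cv2.INTER_CUBIC))
E
```

```text
time: 10.1
tcp_pos: [390.4, 15.1, 203.4]
tcp_rot: [0.382, 0.004, 0.924, 0.003]
force: [0.1, 0.4, -1.4]
finger_gap: 54.9
t 10.1 tcp [390.423  15.07  203.439] q [-0.234 -0.312  2.564  0.96   0.204 -2.678] F [ 0.086  0.43  -1.389] M [ 0.009  0.563 -0.019] gap 54.86446560439262
[[-0.707  0.006  0.707]
 [ 0.01   1.     0.002]
 [-0.707  0.008 -0.707]]
```

View pics/w8g.png

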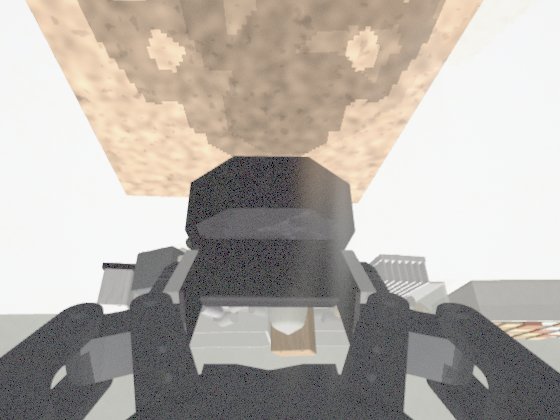

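View pics/s8g.png

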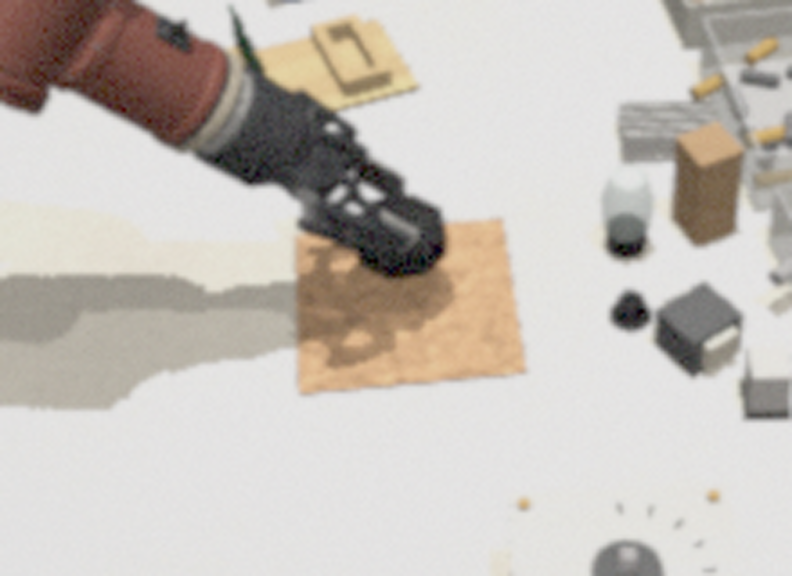

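```bash
cat > kin.py <<'E'
import numpy as np
from scipy.spatial.transform import Rotation as Ro
from scipy.optimize import least_squares
S=[([-0.126,0.22,1.526,0,1.395,-0.126],(625,0,404.7)),([.404,.201,1.548,0,1.39,-1.213],(531.7,313.2,405.2)),([.394,.238,1.709,-.001,1.188,-1.208],(513.1,298.1,300.7)),
([.344,1.078,.703,.126,2.141,-1.408],(696.9,351.5,227.1)),([.35,.98,.997,.115,1.913,-1.435],(639.4,335.3,159.6)),([.35,.861,.989,.121,2.036,-1.419],(639.5,335.3,260.8)),
([-.222,-.505,2.433,.255,.58,-1.972],(404.2,12.1,304)),([-.234,-.312,2.564,.96,.204,-2.678],(390.4,15.1,203.4))]
Z=lambda a:Ro.from_euler('z',a).as_matrix()
Y=lambda a:Ro.from_euler('y',a).as_matrix()
def fk(q,k):
    d1,off,a,L2,b,L3,L6,a1,yo=k
    R3=Z(q[0])@Y(q[1]+q[2]); R5=R3@Z(q[3])@Y(q[4])
    p=Z(q[0])@(np.array([a1,off,d1])+Y(q[1])@np.array([a,0,L2]))+R3@np.array([b,0,L3])+R5@np.array([0,yo,L6])
    return p,R5@Z(q[5])
def fit():
    r=least_squares(lambda k:np.concatenate([(fk(q,k)[0]-p) for q,p in S]+[0.01*(np.array([k[2],k[4],k[7],k[8]]))]),[300,78,0,400,0,400,100,0,0])
    return r
LO=np.array([-2.98,-.91,.09,-1.24,.2,-2.68]);HI=np.array([2.98,2.08,2.57,4.39,2.65,2.68])
def ik(p,R,k,q0s=None,n=12):
    best=None; rng=np.random.default_rng(0)
    seeds=[np.array(s) for s in (q0s or [])]+[LO+(HI-LO)*rng.random(6) for _ in range(n)]
    for s in seeds:
        def f(q):
            pp,RR=fk(q,k); return np.concatenate([(pp-p)/100,(RR-R).ravel()])
        r=least_squares(f,np.clip(s,LO+.01,HI-.01),bounds=(LO,HI))
        if r.cost<1e-5:
            yield r.x, np.min(np.minimum(r.x-LO,HI-r.x))
E
python3 - <<'E'
from kin import *
np.set_printoptions(precision=3,suppress=True)
r=fit();print(r.x,r.cost)
for q,p in S: print(fk(q,r.x)[0]-p)
print(fk(S[0][0],r.x)[1]);print(fk(S[3][0],r.x)[1]);print(fk(S[7][0],r.x)[1])
E
```

```text
[309.838  79.328   0.066 410.232  51.866 545.669 159.026   1.912  -0.654] 0.48529527603631717
[-0.157  0.153  0.255]
[ 0.22  -0.233 -0.199]
[-0.118  0.209  0.055]
[ 0.032 -0.383  0.123]
[-0.089  0.122 -0.251]
[0.114 0.196 0.05 ]
[ 0.02  -0.13  -0.168]
[0.042 0.128 0.135]
[[-1.     0.     0.001]
 [-0.     1.    -0.   ]
 [-0.001 -0.    -1.   ]]
[[ 0.201 -0.689 -0.697]
 [-0.98  -0.147 -0.137]
 [-0.008  0.71  -0.704]]
[[-0.006 -0.707  0.707]
 [-1.     0.01   0.002]
 [-0.008 -0.707 -0.707]]
```

```bash
cat >> kin.py <<'E'
K=np.array([309.838,79.328,0.066,410.232,51.866,545.669,159.026,1.912,-0.654])
C=Z(np.pi/2)
def tool(yaw,c=.727,s=.687):
    d=np.array([c*np.cos(yaw),c*np.sin(yaw),-s]); y=np.array([-np.sin(yaw),np.cos(yaw),0]); x=np.cross(y,d); return np.stack([x,y,d],1)
E
python3 - <<'E'
from kin import *
np.set_printoptions(precision=2,suppress=True)
for deg in range(-180,180,30):
    R=tool(np.radians(deg)); p=np.array([510,5,38])-166*R[:,2]
    sols={tuple(np.round(x,2)):m for x,m in ik(p,R@C.T,K,[[-.2,-.3,2.4,.5,.5,-2]],8)}
    print(deg,p.round(),[(s,round(m,2)) for s,m in sorted(sols.items(),key=lambda t:-t[1])[:2]])
E
```

```text
-180 [631.   5. 152.] [((np.float64(-0.1), np.float64(0.82), np.float64(1.29), np.float64(-0.07), np.float64(1.84), np.float64(1.48)), np.float64(0.81))]
-150 [615.  65. 152.] [((np.float64(0.06), np.float64(0.78), np.float64(1.36), np.float64(-0.33), np.float64(1.74), np.float64(1.18)), np.float64(0.91))]
-120 [570. 110. 152.] [((np.float64(0.2), np.float64(0.66), np.float64(1.56), np.float64(-0.57), np.float64(1.54), np.float64(0.93)), np.float64(0.67))]
-90 [510. 126. 152.] [((np.float64(0.3), np.float64(0.49), np.float64(1.83), np.float64(-0.82), np.float64(1.25), np.float64(0.75)), np.float64(0.42))]
-60 [450. 110. 152.] [((np.float64(0.31), np.float64(0.28), np.float64(2.14), np.float64(-1.12), np.float64(0.91), np.float64(0.61)), np.float64(0.12))]
-30 [405.  65. 152.] []
0 [389.   5. 152.] [((np.float64(-0.28), np.float64(-0.11), np.float64(2.57), np.float64(2.07), np.float64(0.23), np.float64(2.43)), np.float64(0.0))]
30 [405. -55. 152.] [((np.float64(-0.6), np.float64(0.03), np.float64(2.43), np.float64(1.3), np.float64(0.75), np.float64(2.55)), np.float64(0.13))]
60 [ 450. -100.  152.] [((np.float64(-0.65), np.float64(0.27), np.float64(2.15), np.float64(0.94), np.float64(1.1), np.float64(2.4)), np.float64(0.28))]
90 [ 510. -116.  152.] [((np.float64(-0.57), np.float64(0.48), np.float64(1.84), np.float64(0.67), np.float64(1.38), np.float64(2.25)), np.float64(0.43))]
120 [ 570. -100.  152.] [((np.float64(-0.43), np.float64(0.66), np.float64(1.57), np.float64(0.44), np.float64(1.62), np.float64(2.05)), np.float64(0.63))]
150 [615. -55. 152.] [((np.float64(-0.27), np.float64(0.78), np.float64(1.37), np.float64(0.19), np.float64(1.79), np.float64(1.79)), np.float64(0.86))]
```

```bash
python3 -m handwheel '[{"dp":[2,0.5,3],"angular":[0,4,0]},{"dp":[3,1.5,3],"angular":[0,8,0]},{"dp":[3,1.5,2.5],"angular":[0,8,0]},{"dp":[3,1.7,2],"angular":[0,9,0]},{"dp":[3,1.7,2],"angular":[0,9,0]},{"dp":[3,1.7,0],"angular":[0,7,0]},{"dp":[0,0,0],"angular":[0,0,-10]},{"dp":[0,0,0],"angular":[0,0,-10]},{"dp":[0,0,0],"angular":[0,0,-10]},{"dp":[0,0,0],"angular":[0,0,-10]}]'
python3 st.py
```

```text
time: 11.45
tcp_pos: [545.2, 96.6, 308.9]
tcp_rot: [0.062, 0.353, 0.934, -0.002]
force: [-0.6, 0.1, -2.1]
finger_gap: 54.7
t 11.45 tcp [545.244  96.603 308.881] q [ 0.048  0.103  1.849 -0.06   1.078 -0.774] F [-0.648  0.051 -2.1  ] M [ 0.03   0.071 -0.035] gap 54.6652576950054
[[-0.743  0.659  0.114]
 [ 0.659  0.751 -0.047]
 [-0.117  0.04  -0.992]]
```

```bash
python3 -m handwheel '[{"dp":[0,0,0],"angular":[0,0,-10.5]},{"dp":[0,0,0],"angular":[0,0,-10.5]},{"dp":[0,0,0],"angular":[0,0,-10.5]},{"dp":[0,0,0],"angular":[0,0,-10.5]},{"dp":[0,0,0],"angular":[0,0,-10.5]},{"dp":[0,0,0],"angular":[0,0,-10.5]},{"dp":[0,0.5,-2],"angular":[-9.6,2.6,0]},{"dp":[0,0.5,-2],"angular":[-9.6,2.6,0]},{"dp":[0,0.5,-2],"angular":[-9.6,2.6,0]},{"dp":[0,0,0],"angular":[0,0,0]}]'
cat > rotto.py <<'E'
import sys
from h import *
from kin import tool
np.set_printoptions(precision=2,suppress=True)
yaw=np.radians(float(sys.argv[1])); B=np.array(eval(sys.argv[2]))
s=bot.read_state();q=s['tcp_rot'];R=Ro.from_quat([q[1],q[2],q[3],q[0]]).as_matrix()
T=tool(yaw); w=Ro.from_matrix(T@R.T).as_rotvec(degrees=True); tgt=B-166*T[:,2]
print('t',s['time'],'rot to go',w,'tcp to go cm',(tgt-s['tcp_pos'])/10,'tcp tgt',tgt,'q',s['joint_positions'])
E
python3 rotto.py -105 '[510,5,68]'
```

```text
time: 12.7
tcp_pos: [551.2, 110.7, 258.4]
tcp_rot: [0.22, 0.753, 0.574, -0.233]
force: [0.1, -0.0, -1.8]
finger_gap: 54.8
t 12.7 rot to go [-8.15  5.96 -1.17] tcp to go cm [-1.    1.09 -7.63] tcp tgt [541.23 121.57 182.04] q [ 0.22  0.36  1.72 -0.61  1.38  0.7 ]
```

```bash
python3 -m handwheel '[{"dp":[-0.5,0.5,-2],"angular":[-4,3,-0.6]},{"dp":[-0.5,0.5,-2],"angular":[-4,3,-0.6]},{"dp":[0,0,-2],"angular":[0,0,0]},{"dp":[0,0,-1],"angular":[0,0,0]},{"dp":[0,0,0],"angular":[0,0,0]}]'
python3 rotto.py -105 '[510,5,38]'
python3 - <<'E'
from h import *
p=shot('side'); a=p['frame'][150:310,130:350,::-1].astype(float)
cv2.imwrite('pics/s9g.png',cv2.resize((255*(a/255)**0.5).clip(0,255).astype('uint8'),None,fx=3.6,fy=3.6,interpolation=cv2.INTER_CUBIC))
p=shot('scene'); a=p['frame'][150:280,220:400,::-1].astype(float)
cv2.imwrite('pics/sc9g.png',cv2.resize((255*(a/255)**0.5).clip(0,255).astype('uint8'),None,fx=4,fy=4,interpolation=cv2.INTER_CUBIC))
E
```

```text
time: 13.32
tcp_pos: [545.5, 120.3, 193.2]
tcp_rot: [0.237, 0.734, 0.559, -0.303]
force: [0.2, -0.5, -1.8]
finger_gap: 54.9
t 13.325 rot to go [-1.18  0.82  0.17] tcp to go cm [-0.43  0.13 -4.11] tcp tgt [541.23 121.57 152.04] q [ 0.25  0.51  1.69 -0.68  1.44  0.79]
```

View pics/s9g.png

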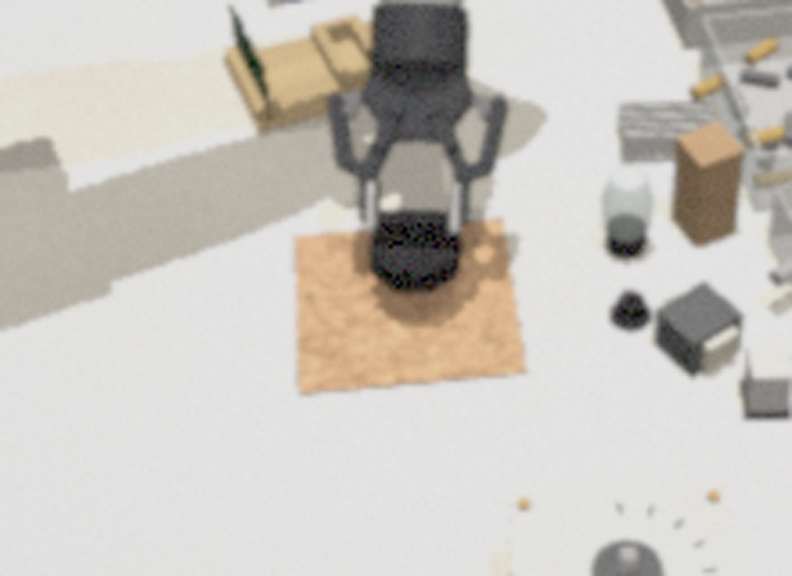

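View pics/sc9g.png

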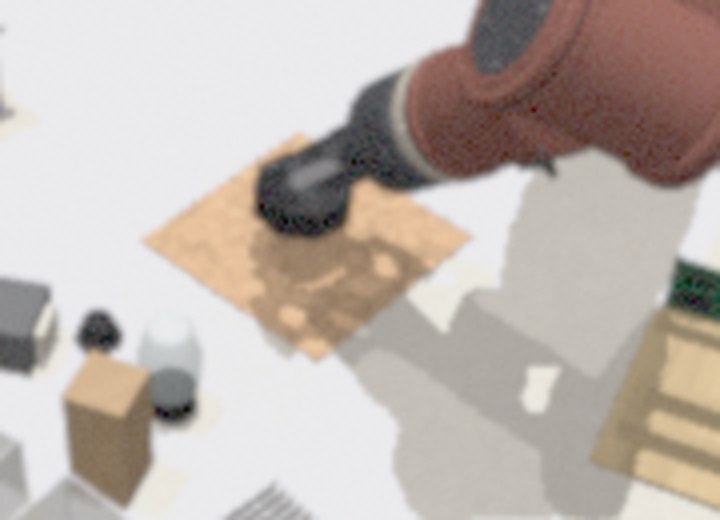

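```bash
python3 -m handwheel '[{"dp":[-0.2,0.1,-1.2],"angular":[-1.2,0.8,0.2]},{"dp":[-0.2,0,-1.2],"angular":[0,0,0]},{"dp":[0,0,-0.8],"angular":[0,0,0]},{"dp":[0,0,-0.3],"angular":[0,0,0]},{"dp":[0,0,0],"angular":[0,0,0]}]'
python3 rotto.py -105 '[510,5,38]'
```

```text
time: 14.05
tcp_pos: [541.8, 121.5, 157.5]
tcp_rot: [0.242, 0.728, 0.559, -0.313]
force: [0.4, 0.1, -2.4]
finger_gap: 55.1
t 14.05 rot to go [ 0.07  0.13 -0.06] tcp to go cm [-0.06  0.01 -0.54] tcp tgt [541.23 121.57 152.04] q [ 0.26  0.57  1.69 -0.69  1.41  0.83]
```

```bash
python3 -m handwheel '[{"dp":[0,0,-0.3],"angular":[0,0,0]},{"dp":[0,0,0],"angular":[0,0,0]}]'; python3 -m handwheel '[{"dp":[0,0,-0.2],"angular":[0,0,0]},{"dp":[0,0,0],"angular":[0,0,0]}]';
```

```text
time: 14.3
tcp_pos: [542.1, 121.5, 154.6]
tcp_rot: [0.242, 0.729, 0.559, -0.313]
force: [0.8, -0.2, -0.9]
finger_gap: 55.3
time: 14.55
tcp_pos: [542.3, 121.6, 152.9]
tcp_rot: [0.242, 0.729, 0.559, -0.313]
force: [0.7, 0.2, -2.5]
finger_gap: 55.1
```

```bash
python3 -m handwheel '[{"dp":[0,0,-0.2],"angular":[0,0,0]},{"dp":[0,0,0],"angular":[0,0,0]}]'; python3 -m handwheel '[{"dp":[0,0,-0.15],"angular":[0,0,0]},{"dp":[0,0,0],"angular":[0,0,0]}]';
python3 - <<'E'
from h import *
p=shot('side'); a=p['frame'][180:260,190:290,::-1].astype(float)
cv2.imwrite('pics/s10g.png',cv2.resize((255*(a/255)**0.5).clip(0,255).astype('uint8'),None,fx=6,fy=6,interpolation=cv2.INTER_CUBIC))
E
```

```text
time: 14.8
tcp_pos: [542.8, 121.8, 152.5]
tcp_rot: [0.243, 0.729, 0.558, -0.313]
force: [1.2, 0.2, -1.7]
finger_gap: 55.1
time: 15.05
tcp_pos: [543.1, 122.0, 152.2]
tcp_rot: [0.244, 0.729, 0.558, -0.313]
force: [-0.5, 0.0, -1.7]
finger_gap: 54.9
```

View pics/s10g.png

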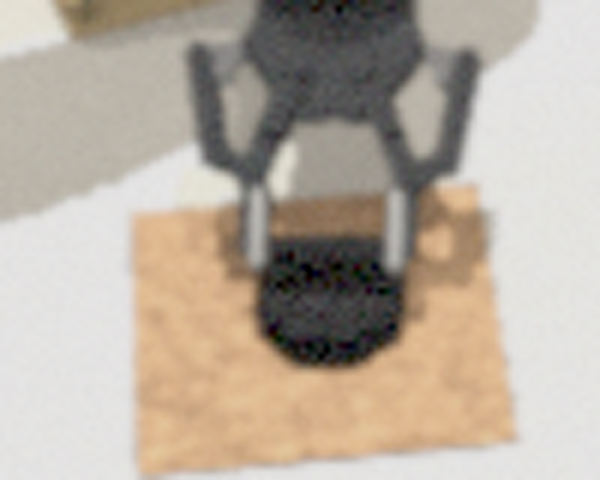

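```bash
python3 -m handwheel '[{"dp":[-0.1,0,-0.3],"angular":[0,0,0]}]'; python3 -m handwheel '[{"dp":[0,0,-0.3],"angular":[0,0,0]}]';python3 st.py
```

```text
time: 15.22
tcp_pos: [543.0, 122.2, 151.6]
tcp_rot: [0.245, 0.729, 0.557, -0.314]
force: [-3.0, 7.3, 25.1]
finger_gap: 54.6
time: 15.35
tcp_pos: [543.3, 122.5, 151.2]
tcp_rot: [0.246, 0.728, 0.556, -0.315]
force: [-6.8, 7.2, 19.5]
finger_gap: 54.6
t 15.35 tcp [543.288 122.54  151.213] q [ 0.264  0.591  1.679 -0.7    1.411  0.843] F [-6.816  7.208 19.48 ] M [-0.893  2.174 -1.007] gap 54.56039537723749
[[ 0.182  0.966 -0.185]
 [ 0.655 -0.26  -0.709]
 [-0.733  0.008 -0.68 ]]
```

```bash
python3 -m handwheel '[{"dp":[0,0,0.1],"angular":[0,0,0]},{"dp":[0,0,0],"angular":[0,0,0]},{"dp":[0,0,0],"angular":[0,0,0]},{"dp":[0,0,0],"angular":[0,0,0]}]' 100
python3 - <<'E'
from h import *
p=shot('wrist'); a=p['frame'][:,:,::-1].astype(float)
cv2.imwrite('pics/w11g.png',(255*(a/255)**0.4).clip(0,255).astype('uint8'))
E
```

```text
time: 15.85
tcp_pos: [543.4, 122.4, 151.9]
tcp_rot: [0.246, 0.728, 0.556, -0.315]
force: [-0.4, -0.1, -0.6]
finger_gap: 85.3
```

View pics/w11g.png

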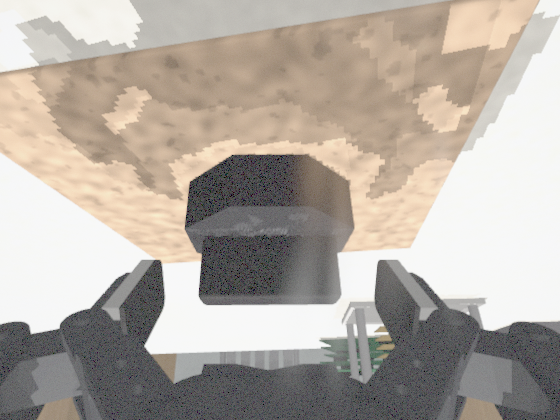

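```bash
python3 -m handwheel '[{"dp":[0.4,1.4,1.4],"angular":[0,0,0]},{"dp":[0.8,2.8,2.7],"angular":[0,0,0]},{"dp":[0.3,0.5,3],"angular":[9.6,-2.6,0]},{"dp":[0,0,3],"angular":[9.6,-2.6,0]},{"dp":[0,-2,3],"angular":[9.6,-2.6,0]},{"dp":[0,-4,2],"angular":[9.6,-2.6,0]},{"dp":[0,-5,2],"angular":[7,-2,0]},{"dp":[0,-5,1],"angular":[0,0,10]},{"dp":[0,-5,1],"angular":[0,0,10]},{"dp":[0,-5,0],"angular":[0,0,10]}]'
python3 -m handwheel '[{"dp":[0.4,-5,0],"angular":[0,0,10]},{"dp":[0.4,-5,0],"angular":[0,0,10]},{"dp":[0.4,-5,0],"angular":[0,0,10]},{"dp":[0.4,-4,0],"angular":[0,0,10]},{"dp":[0,0,0],"angular":[0,0,10]},{"dp":[0,0,0],"angular":[0,0,5]},{"dp":[0,0,0],"angular":[0,0,0]}]'
python3 st.py
python3 - <<'E'
from h import *
import pickle
np.set_printoptions(precision=3,suppress=True)
p=shot('wrist','w12'); pickle.dump(p,open('w12.pkl','wb'))
for t in ['spindle_seat','tuner']:
        print(t,[(round(r['conf'],2),np.round(r['uv'],1)) for r in bot.pinpoint(p,t)][:4])
E
```

```text
time: 17.15
tcp_pos: [559.8, -85.7, 361.4]
tcp_rot: [-0.001, 0.597, 0.802, 0.019]
force: [1.4, 0.2, -0.5]
finger_gap: 85.3
time: 18.02
tcp_pos: [578.2, -282.9, 371.3]
tcp_rot: [-0.006, 0.141, 0.99, 0.017]
force: [-0.4, -0.4, -0.8]
finger_gap: 85.2
t 18.025 tcp [ 578.199 -282.874  371.325] q [-0.584  0.296  1.499  0.026  1.372 -1.878] F [-0.379 -0.361 -0.846] M [-0.047 -0.001 -0.026] gap 85.15256005431705
[[-0.96   0.279 -0.008]
 [ 0.278  0.96   0.036]
 [ 0.017  0.032 -0.999]]
spindle_seat [(0.81, array([197.9, 242.2]))]
tuner [(0.96, array([210.5, 209.9]))]
```

View pics/w12.png

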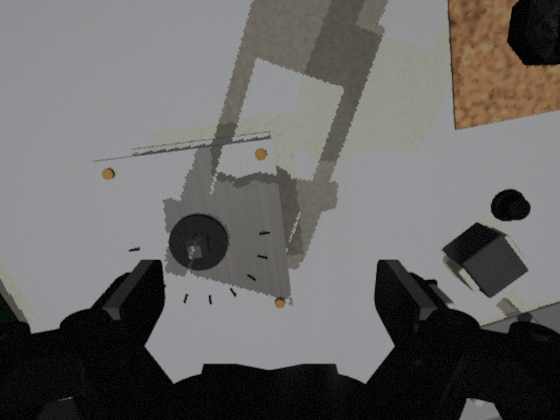

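```bash
python3 - <<'E'
from h import *
import pickle
p=pickle.load(open('w12.pkl','rb'))
print(onz(p,(198,242),90), onz(p,(195,248),106))
E
python3 -m handwheel '[{"dp":[0.5,-2,-2.5],"angular":[2,-0.8,0]},{"dp":[0.5,-2,-2.5],"angular":[0,0,0]},{"dp":[0.5,-1.5,-2],"angular":[0,0,0]},{"dp":[0,0,0],"angular":[0,0,0]},{"dp":[0,0,0],"angular":[0,0,0]}]'
python3 - <<'E'
from h import *
import pickle
np.set_printoptions(precision=3,suppress=True)
p=shot('wrist','w13'); pickle.dump(p,open('w13.pkl','wb'))
for t in ['spindle_seat','tuner']:
        print(t,[(round(r['conf'],2),np.round(r['uv'],1)) for r in bot.pinpoint(p,t)][:4])
E
python3 st.py
```

```text
[ 590.62610942 -332.09306676   90.        ] [ 589.19804981 -331.1087711   106.        ]
time: 18.8
tcp_pos: [594.6, -336.3, 302.0]
tcp_rot: [-0.001, 0.141, 0.989, 0.036]
force: [0.3, 0.5, -0.0]
finger_gap: 85.5
spindle_seat [(0.72, array([247.4, 232.9]))]
tuner [(0.79, array([245.1, 192.8]))]
t 18.95 tcp [ 594.571 -336.261  302.308] q [-0.645  0.448  1.438  0.065  1.291 -1.951] F [-0.259 -0.018  0.781] M [-0.028 -0.041  0.001] gap 85.59160653958276
[[-0.96   0.279  0.01 ]
 [ 0.279  0.958  0.07 ]
 [ 0.01   0.07  -0.997]]
```

View pics/w13.png

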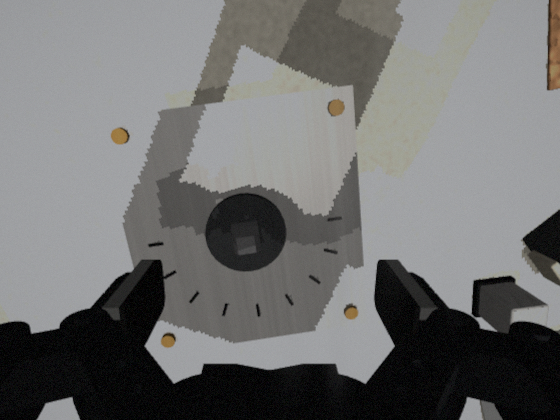

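```bash
python3 - <<'E'
import cv2,numpy as np
a=cv2.imread('pics/w13.png')[180:285,190:300].astype(float)
a=(255*(a/255)**0.45*1.2).clip(0,255).astype('uint8')
cv2.imwrite('pics/c13.png',cv2.resize(a,None,fx=6.5,fy=5.7*6.5/5.7,interpolation=cv2.INTER_CUBIC)[:600])
E
```

```text
(no output)
```

View pics/c13.png

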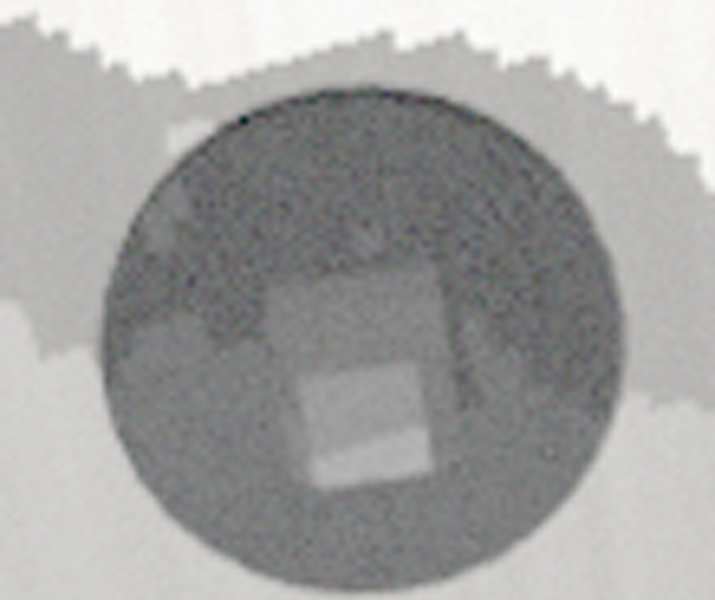

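```bash
python3 - <<'E'
from h import *
import pickle
np.set_printoptions(precision=2,suppress=True)
p=pickle.load(open('w13.pkl','rb'));p12=pickle.load(open('w12.pkl','rb'))
f=lambda u:np.array(u)/6.5+[190,180]
t=np.array([onz(p,f(u),106) for u in [(298,377),(415,362),(433,467),(320,490)]]); print('top',t,t.mean(0))
for i in range(4):
    e=t[(i+1)%4]-t[i]; print(np.linalg.norm(e),np.degrees(np.arctan2(e[1],e[0])))
b=np.array([onz(p,f(u),90) for u in [(265,290),(437,265)]]); e=b[1]-b[0]; print('base',b,np.linalg.norm(e),np.degrees(np.arctan2(e[1],e[0])))
print('boss',onz(p,f((363.5,339.5)),90),[onz(p,f(u),90) for u in [(103,340),(624,340),(364,87),(364,592)]])
# circle w12
g=cv2.imread('pics/w12.png',0); 
for n,im in (('w12',g),('w13',cv2.imread('pics/w13.png',0))):
    c=cv2.HoughCircles(cv2.medianBlur(im,3),cv2.HOUGH_GRADIENT,1,50,param1=60,param2=15,minRadius=25,maxRadius=45); print(n,c)
print(tri([(p,f((363.5,339.5))),(p12,(198.5,241.5))]))
E
```

```text
top [[ 586.5  -336.37  106.  ]
 [ 588.05 -327.58  106.  ]
 [ 596.68 -328.76  106.  ]
 [ 595.82 -337.58  106.  ]] [ 591.76 -332.57  106.  ]
8.92669423191228 79.97365393932652
8.710791535314259 -7.78084824948817
8.855622085000025 -95.61357805634006
9.395708786669191 172.64938801854905
base [[ 584.08 -338.76   90.  ]
 [ 586.29 -324.66   90.  ]] 14.272360053409004 81.08536847552962
boss [ 590.66 -332.34   90.  ] [array([ 584.18, -352.72,   90.  ]), array([ 597.33, -311.65,   90.  ]), array([ 570.11, -325.92,   90.  ]), array([ 612.5 , -339.08,   90.  ])]
w12 [[[198.5 243.5  30.4]
  [488.5  80.5  37.7]
  [482.5 261.5  35.5]
  [406.5 297.5  33. ]
  [134.5 298.5  29.7]
  [262.5 206.5  35.5]]]
w13 [[[244.5 233.5  41. ]
  [511.5 298.5  39.7]
  [402.5 297.5  28.6]]]
(array([ 591.71, -332.67,   86.35]), [0.19681744136432988, 0.19681744136431256])
```

```bash
python3 -m handwheel '[{"dp":[-1,3,0.5],"angular":[-4,0.6,0]},{"dp":[-1.2,5,0],"angular":[0,0,0]},{"dp":[-1.2,5,0],"angular":[0,0,0]},{"dp":[-1.2,5,0],"angular":[0,0,0]},{"dp":[-1.2,5,0],"angular":[0,0,0]},{"dp":[-1,5,-1],"angular":[0,0,0]},{"dp":[-0.6,4,-2],"angular":[0,0,0]},{"dp":[-0.4,1.5,-2],"angular":[0,0,0]},{"dp":[0,0,0],"angular":[0,0,0]},{"dp":[0,0,0],"angular":[0,0,0]}]'
python3 st.py
python3 - <<'E'
from h import *
import pickle
np.set_printoptions(precision=3,suppress=True)
p=shot('wrist','w14'); pickle.dump(p,open('w14.pkl','wb'))
for t in ['handle_mid','handle','mat_top']:
        print(t,[(round(r['conf'],2),np.round(r['uv'],1)) for r in bot.pinpoint(p,t)][:4])
a=p['frame'][:,:,::-1].astype(float)
cv2.imwrite('pics/w14g.png',(255*(a/255)**0.4).clip(0,255).astype('uint8'))
E
```

```text
time: 20.2
tcp_pos: [514.0, 10.6, 268.7]
tcp_rot: [0.01, 0.14, 0.99, -0.002]
force: [0.4, 0.1, 1.1]
finger_gap: 85.3
t 20.2 tcp [514.045  10.6   268.692] q [-0.131  0.093  1.941 -0.005  1.086 -1.419] F [0.446 0.144 1.069] M [-0.024  0.006  0.053] gap 85.28951776183251
[[-0.961  0.277  0.02 ]
 [ 0.277  0.961 -0.007]
 [-0.021 -0.002 -1.   ]]
handle_mid [(0.66, array([261.8, 208.6]))]
handle []
mat_top []
```

View pics/w14g.png

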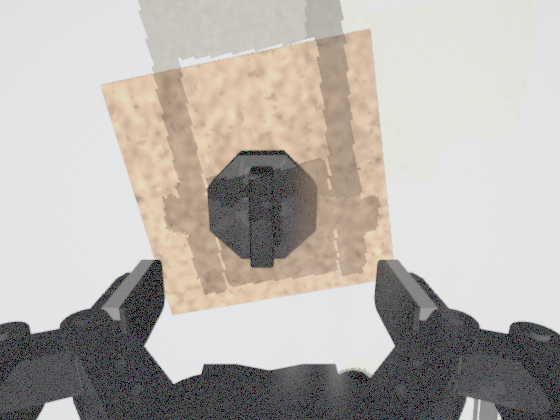

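```bash
python3 - <<'E'
import cv2,numpy as np
a=cv2.imread('pics/w14.png')[140:280,200:330].astype(float)
a=(255*(a/255)**0.4*1.1).clip(0,255).astype('uint8')
a=cv2.medianBlur(a,3)
cv2.imwrite('pics/c14.png',cv2.resize(a,None,fx=4.2,fy=4.2,interpolation=cv2.INTER_CUBIC))
E
```

```text
(no output)
```

View pics/c14.png

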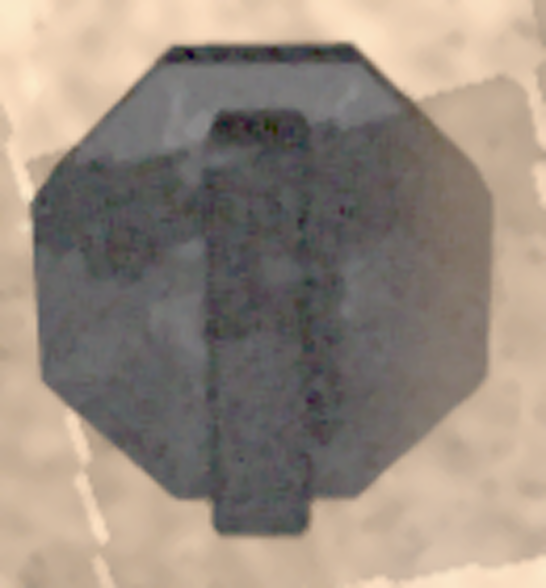

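```bash
python3 - <<'E'
from h import *
import pickle
from scipy.optimize import least_squares
np.set_printoptions(precision=2,suppress=True)
p=pickle.load(open('w14.pkl','rb'))
g=lambda u:np.array(u)/4.2+[200,140]
f=34*np.tan(np.pi/8)
# frame: a = along tool x (bar dir, image up => far), b = along tool y (image right)
obs=[([34,-f,22],(165,62)),([34,f,22],(358,62)),([f,-34,22],(32,205)),([-f,-34,22],(42,380)),([f,34,22],(491,195)),([-f,34,22],(487,378)),([-34,-f,22],(180,497)),([-34,f,22],(355,495)),
([28,-7,48],(210,145)),([28,7,48],(307,145)),([-28,-7,48],(216,535)),([-28,7,48],(308,535))]
def res(q,zf=None):
    c,s=np.cos(q[3]),np.sin(q[3]); A=np.array([-c,-s,0]);Bv=np.array([-s,c,0])
    z=q[2] if zf is None else zf
    return np.concatenate([proj(p,np.array([q[0],q[1],z])+P[0]*A+P[1]*Bv+np.array([0,0,P[2]]))-g(u) for P,u in obs])
for zf in (None,3):
    r=least_squares(res,[512,5,3,-.27],args=(zf,)); print(r.x,'yawdeg',np.degrees(r.x[3]),r.cost); print(r.fun.reshape(-1,2).T)
s=bot.read_state();q=s['tcp_rot'];R=Ro.from_quat([q[1],q[2],q[3],q[0]]).as_matrix()
print('tool yaw',np.degrees(np.arctan2(-R[0,1],R[1,1])),'d',R[:,2], 'tip', s['tcp_pos']+155*R[:,2])
E
```

```text
[513.25   6.62  -0.78  -0.27] yawdeg -15.615989549984203 5.598695628443801
[[-0.45  0.05  0.32  0.49  0.23 -0.18 -0.62  0.25 -1.68  1.09 -0.69  1.24]
 [ 0.94  0.57 -1.03 -0.45  0.5  -0.75 -0.43 -0.26 -0.01 -0.21  0.58  0.41]]
[512.12   7.03   2.99  -0.27] yawdeg -15.618582640368508 11.763442899922877
[[-0.89  0.48 -0.68 -0.43  1.23  0.76 -0.97  0.63 -1.98  1.34 -0.92  1.48]
 [-0.03 -0.41 -1.39 -0.05  0.14 -0.36  0.44  0.61 -0.7  -0.9   1.76  1.59]]
tool yaw -16.196325089747237 d [ 0.02 -0.01 -1.  ] tip [517.02   8.91 113.24]
```

```bash
python3 - <<'E'
from h import *
import pickle
np.set_printoptions(precision=3,suppress=True)
p=pickle.load(open('w14.pkl','rb'))
H=np.array(p['hand_eye']);K=np.array(p['camera_matrix']);print(H,K)
M=np.linalg.inv(H)
for X in [(0,0,166),(0,0,155),(0,0,173),(0,0,190)]:
    x=K@(M[:3,:3]@np.array(X)+M[:3,3]);print(X,x[:2]/x[2],x[2])
# measured handle in w8: gripped, flange vertices back edge etc.
E
```

```text
[[ 0.    -0.963 -0.271 69.594]
 [ 1.     0.     0.001  0.212]
 [-0.001 -0.271  0.963 31.643]
 [ 0.     0.     0.     1.   ]] [[355.127   0.    269.212]
 [  0.    355.127 203.007]
 [  0.      0.      1.   ]]
(0, 0, 166) [268.384 276.242] 148.19271129029934
(0, 0, 155) [268.343 289.574] 137.60471592404147
(0, 0, 173) [268.407 268.707] 154.93052652337252
(0, 0, 190) [268.455 252.875] 171.29379208940742
```

```bash
python3 -m handwheel '[{"dp":[-0.2,-0.4,-2],"angular":[0.4,1.15,0.6]},{"dp":[0,0,-2],"angular":[0,0,0]},{"dp":[0,0,0],"angular":[0,0,0]}]'
python3 st.py
```

```text
time: 20.78
tcp_pos: [511.7, 4.0, 225.6]
tcp_rot: [-0.001, 0.136, 0.991, -0.0]
force: [-0.5, 0.4, 0.5]
finger_gap: 85.4
t 20.775 tcp [511.717   4.009 225.648] q [-0.146  0.163  1.958 -0.     1.023 -1.444] F [-0.506  0.379  0.46 ] M [ 0.018  0.007 -0.027] gap 85.42423576031615
[[-0.963  0.27  -0.003]
 [ 0.27   0.963  0.   ]
 [ 0.003 -0.    -1.   ]]
```

```bash
python3 -m handwheel '[{"dp":[0.06,0.24,-1.2],"angular":[0,0,0]},{"dp":[0,0,-1.0],"angular":[0,0,0]},{"dp":[0,0,0],"angular":[0,0,0]}]'
python3 st.py
```

```text
time: 21.15
tcp_pos: [512.4, 6.1, 202.0]
tcp_rot: [-0.002, 0.136, 0.991, 0.0]
force: [-0.0, -0.4, -0.2]
finger_gap: 85.4
t 21.15 tcp [512.359   6.091 201.979] q [-0.142  0.205  1.964  0.     0.977 -1.439] F [-0.035 -0.416 -0.16 ] M [-0.022  0.06   0.049] gap 85.35968503784315
[[-0.963  0.27  -0.004]
 [ 0.27   0.963  0.001]
 [ 0.004 -0.    -1.   ]]
```

```bash
python3 -m handwheel '[{"dp":[0,0,0],"angular":[0,0,0]},{"dp":[0,0,0],"angular":[0,0,0]},{"dp":[0,0,0],"angular":[0,0,0]},{"dp":[0,0,0],"angular":[0,0,0]},{"dp":[0,0,0],"angular":[0,0,0]},{"dp":[0,0,0],"angular":[0,0,0]}]' 0 60
python3 st.py
python3 - <<'E'
from h import *
p=shot('wrist'); a=p['frame'][:,:,::-1].astype(float)
cv2.imwrite('pics/w15g.png',(255*(a/255)**0.4).clip(0,255).astype('uint8'))
E
```

```text
time: 21.9
tcp_pos: [513.0, 6.2, 203.4]
tcp_rot: [-0.001, 0.136, 0.991, 0.0]
force: [0.3, -0.2, -0.2]
finger_gap: 12.5
t 21.9 tcp [513.02    6.152 203.359] q [-0.142  0.203  1.963  0.     0.977 -1.44 ] F [ 0.27  -0.212 -0.232] M [-0.014 -0.07   0.005] gap 12.536301100304428
[[-0.963  0.27  -0.002]
 [ 0.27   0.963  0.   ]
 [ 0.002 -0.    -1.   ]]
```

View pics/w15g.png

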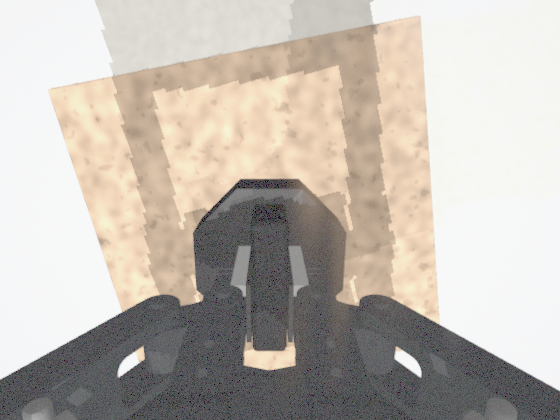

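```bash
python3 -m handwheel '[{"dp":[0,0,2],"angular":[0,0,0]},{"dp":[0,0,5],"angular":[0,0,0]},{"dp":[0,0,5],"angular":[0,0,0]},{"dp":[1.0,-4.2,3],"angular":[0,0,1]},{"dp":[1.0,-4.8,0],"angular":[0,0,1]},{"dp":[1.0,-4.8,0],"angular":[0,0,1]},{"dp":[1.0,-4.8,0],"angular":[0,0,1]},{"dp":[1.0,-4.8,0],"angular":[0,0,1]},{"dp":[1.0,-4.4,0],"angular":[0,0,1]},{"dp":[1.0,-3.2,0],"angular":[0,0,1]}]'
cat > go.py <<'E'
import sys
from h import *
np.set_printoptions(precision=2,suppress=True)
yaw=np.radians(float(sys.argv[1])); P=np.array(eval(sys.argv[2]),float)
s=bot.read_state();q=s['tcp_rot'];R=Ro.from_quat([q[1],q[2],q[3],q[0]]).as_matrix()
c,n=np.cos(yaw),np.sin(yaw);T=np.array([[-c,-n,0],[-n,c,0],[0,0,-1]])
print('t',s['time'],'rot',Ro.from_matrix(T@R.T).as_rotvec(degrees=True),'cm',(P-s['tcp_pos'])/10,'tcp',s['tcp_pos'],'q',s['joint_positions'],'F',s['force'],'M',s['moment'],'gap',s['finger_gap'])
E
python3 go.py -8.6 '[592.8,-333.2,315]'
```

```text
time: 23.2
tcp_pos: [580.4, -310.3, 354.0]
tcp_rot: [-0.005, 0.071, 0.997, 0.0]
force: [-0.3, 0.6, -1.8]
finger_gap: 12.5
t 23.2 rot [-0.08 -0.52 -0.48] cm [ 1.24 -2.29 -3.9 ] tcp [ 580.42 -310.34  354.03] q [-0.61  0.34  1.48 -0.    1.33 -2.04] F [-0.33  0.65 -1.8 ] M [ 0.01 -0.05 -0.02] gap 12.54169368028637
```

```bash
python3 -m handwheel '[{"dp":[0.8,-1.6,0],"angular":[0,-0.5,-0.5]},{"dp":[0.3,-0.5,-1],"angular":[0,0,0]},{"dp":[0,0,-1],"angular":[0,0,0]},{"dp":[0,0,0],"angular":[0,0,0]}]'
python3 go.py -8.6 '[592.8,-333.2,315]'
python3 - <<'E'
from h import *
p=shot('wrist'); a=p['frame'][:,:,::-1].astype(float)
cv2.imwrite('pics/w16g.png',(255*(a/255)**0.4).clip(0,255).astype('uint8'))
p=shot('side'); a=p['frame'][240:380,230:370,::-1].astype(float)
cv2.imwrite('pics/s16g.png',cv2.resize((255*(a/255)**0.5).clip(0,255).astype('uint8'),None,fx=4.2,fy=4.2,interpolation=cv2.INTER_CUBIC))
p=shot('scene'); a=p['frame'][90:220,130:260,::-1].astype(float)
cv2.imwrite('pics/sc16g.png',cv2.resize((255*(a/255)**0.5).clip(0,255).astype('uint8'),None,fx=4.2,fy=4.2,interpolation=cv2.INTER_CUBIC))
E
```

```text
time: 23.7
tcp_pos: [590.5, -333.1, 328.7]
tcp_rot: [-0.003, 0.076, 0.997, 0.002]
force: [0.2, 1.0, -2.7]
finger_gap: 12.4
t 23.7 rot [-0.29 -0.32  0.15] cm [ 0.23 -0.01 -1.37] tcp [ 590.54 -333.1   328.73] q [-0.63  0.4   1.44  0.    1.3  -2.05] F [ 0.22  1.02 -2.73] M [ 0.02  0.01 -0.  ] gap 12.381423976871174
```

View pics/w16g.png

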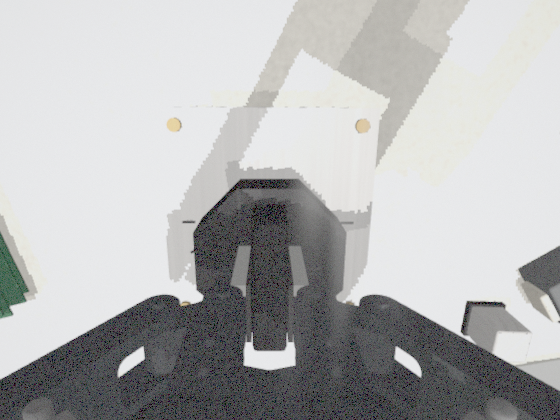

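View pics/s16g.png

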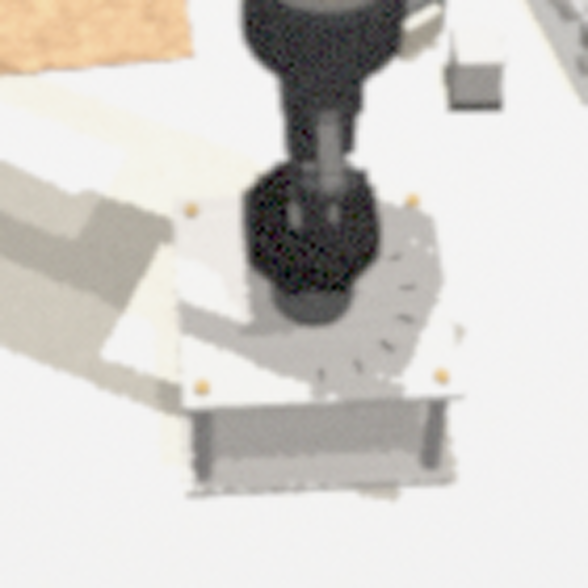

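View pics/sc16g.png

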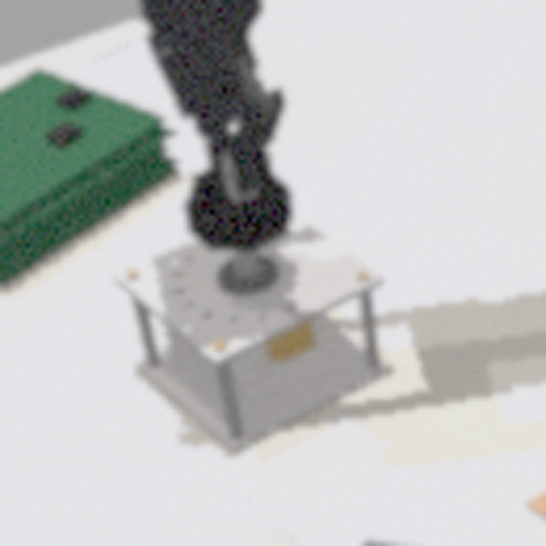

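```bash
python3 -m handwheel '[{"dp":[0.25,0,-0.8],"angular":[-0.3,-0.3,0.1]},{"dp":[0.05,0,-0.8],"angular":[0,0,0]},{"dp":[0,0,0],"angular":[0,0,0]}]'
python3 go.py -8.6 '[592.8,-333.2,290.4]'
```

```text
time: 24.22
tcp_pos: [594.6, -332.7, 314.9]
tcp_rot: [0.002, 0.075, 0.997, -0.002]
force: [-0.2, 0.1, -2.3]
finger_gap: 12.5
t 24.225 rot [ 0.2   0.24 -0.03] cm [-0.18 -0.05 -2.45] tcp [ 594.61 -332.66  314.94] q [-0.63  0.42  1.45 -0.    1.27 -2.05] F [-0.17  0.05 -2.27] M [-0.03  0.01  0.01] gap 12.498302311751248
```

```bash
python3 -m handwheel '[{"dp":[-0.15,-0.05,-0.5],"angular":[0.2,0.2,0]},{"dp":[0,0,0],"angular":[0,0,0]}]'
python3 go.py -8.6 '[592.8,-333.2,290.4]'
```

```text
time: 24.48
tcp_pos: [593.0, -333.2, 309.6]
tcp_rot: [0.0, 0.075, 0.997, 0.0]
force: [0.7, 0.3, -1.7]
finger_gap: 12.5
t 24.475 rot [-0.01  0.02 -0.03] cm [-0.02 -0.   -1.92] tcp [ 592.99 -333.19  309.58] q [-0.63  0.42  1.45  0.    1.26 -2.05] F [ 0.69  0.29 -1.7 ] M [-0.03 -0.01 -0.  ] gap 12.546804614332457
```

Aligned. Now descending in small steps.

```bash
python3 -m handwheel '[{"dp":[0,0,-0.4],"angular":[0,0,0]},{"dp":[0,0,-0.3],"angular":[0,0,0]}]'; python3 go.py -8.6 '[592.8,-333.2,290.4]';python3 -m handwheel '[{"dp":[0,0,-0.4],"angular":[0,0,0]}]'
python3 go.py -8.6 '[592.8,-333.2,290.4]'
```

```text
time: 24.72
tcp_pos: [593.1, -333.4, 302.7]
tcp_rot: [0.001, 0.075, 0.997, -0.0]
force: [0.7, -0.1, -1.7]
finger_gap: 12.5
t 24.725 rot [ 0.02  0.06 -0.02] cm [-0.03  0.02 -1.23] tcp [ 593.07 -333.43  302.71] q [-0.63  0.43  1.46  0.    1.25 -2.05] F [ 0.67 -0.09 -1.7 ] M [ 0.04 -0.04  0.04] gap 12.526016675021571
time: 24.85
tcp_pos: [593.1, -333.5, 298.7]
tcp_rot: [0.001, 0.075, 0.997, -0.0]
force: [-1.7, -0.0, 0.4]
finger_gap: 12.8
t 24.85 rot [ 0.03  0.07 -0.02] cm [-0.03  0.03 -0.83] tcp [ 593.08 -333.51  298.69] q [-0.63  0.44  1.46  0.    1.24 -2.05] F [-1.69 -0.03  0.4 ] M [ 0.02  0.41 -0.02] gap 12.798034713687093
```

```bash
python3 -m handwheel '[{"dp":[-0.07,0,-0.3],"angular":[0,0,0]}]'; python3 go.py -8.6 '[592.8,-333.2,290.4]'; python3 -m handwheel '[{"dp":[-0.03,0,-0.3],"angular":[0,0,0]}]'
python3 go.py -8.6 '[592.8,-333.2,290.4]'
```

```text
time: 24.98
tcp_pos: [592.3, -333.5, 295.3]
tcp_rot: [0.001, 0.075, 0.997, -0.0]
force: [0.3, 0.8, -2.7]
finger_gap: 12.7
t 24.975 rot [ 0.02  0.06 -0.02] cm [ 0.05  0.03 -0.49] tcp [ 592.34 -333.5   295.33] q [-0.63  0.44  1.47  0.    1.24 -2.05] F [ 0.34  0.78 -2.66] M [ 0.03 -0.01  0.05] gap 12.699830995837058
time: 25.1
tcp_pos: [592.0, -333.5, 292.1]
tcp_rot: [0.001, 0.075, 0.997, -0.0]
force: [-0.5, -0.6, -2.3]
finger_gap: 13.0
t 25.1 rot [ 0.02  0.06 -0.02] cm [ 0.08  0.03 -0.17] tcp [ 592.   -333.48  292.08] q [-0.63  0.44  1.47  0.    1.23 -2.05] F [-0.47 -0.57 -2.31] M [-0.03 -0.04  0.02] gap 13.012808199333476
```

Going in freely, no force. Pressing home.

```bash
python3 -m handwheel '[{"dp":[0,0,-0.2],"angular":[0,0,0]}]'; python3 -m handwheel '[{"dp":[0,0,-0.2],"angular":[0,0,0]}]';python3 -m handwheel '[{"dp":[0,0,-0.1],"angular":[0,0,0]}]'
python3 go.py -8.6 '[592.0,-333.5,290.4]'
```

```text
time: 25.22
tcp_pos: [592.0, -333.5, 290.4]
tcp_rot: [0.001, 0.075, 0.997, -0.0]
force: [-5.2, 2.7, 6.9]
finger_gap: 12.8
time: 25.35
tcp_pos: [592.1, -333.5, 290.4]
tcp_rot: [0.001, 0.075, 0.997, -0.0]
force: [-7.8, 4.8, 14.5]
finger_gap: 12.8
time: 25.48
tcp_pos: [592.2, -333.6, 290.4]
tcp_rot: [0.001, 0.075, 0.997, -0.0]
force: [-1.1, 1.0, 1.0]
finger_gap: 12.6
t 25.475 rot [ 0.06  0.09 -0.02] cm [-0.02  0.01 -0.  ] tcp [ 592.18 -333.56  290.44] q [-0.63  0.44  1.47  0.    1.23 -2.05] F [-1.13  0.99  0.98] M [ 0.19  0.27 -0.02] gap 12.593906921433863
```

```bash
python3 -m handwheel '[{"dp":[0,0,0],"angular":[0,0,-5]},{"dp":[0,0,0],"angular":[0,0,-7]},{"dp":[0,0,0],"angular":[0,0,-7]},{"dp":[0,0,0],"angular":[0,0,-7]},{"dp":[0,0,0],"angular":[0,0,-7]},{"dp":[0,0,0],"angular":[0,0,-7]},{"dp":[0,0,0],"angular":[0,0,-7]}]'; python3 go.py -8.6 '[592.0,-333.5,290.4]'
```

```text
time: 26.35
tcp_pos: [592.3, -332.9, 290.4]
tcp_rot: [0.0, 0.477, 0.879, -0.0]
force: [-1.1, 0.7, -0.6]
finger_gap: 12.8
t 26.35 rot [ 0.04  0.05 48.4 ] cm [-0.03 -0.06 -0.  ] tcp [ 592.26 -332.95  290.44] q [-0.63  0.44  1.47 -0.    1.23 -1.2 ] F [-1.13  0.65 -0.59] M [0.13 0.12 0.08] gap 12.768166723671154
```

```bash
python3 -m handwheel '[{"dp":[0,0,0],"angular":[0,0,-4]},{"dp":[0,0,0],"angular":[0,0,-4]}]'; python3 go.py -8.6 '[592.0,-333.5,290.4]'; python3 -m handwheel '[{"dp":[0,0,0],"angular":[0,0,-4]},{"dp":[0,0,0],"angular":[0,0,-4]}]'; python3 go.py -8.6 '[592.0,-333.5,290.4]'
```

```text
time: 26.6
tcp_pos: [592.3, -332.9, 290.4]
tcp_rot: [0.0, 0.539, 0.842, -0.0]
force: [0.1, 0.4, 1.0]
finger_gap: 12.8
t 26.6 rot [ 0.04  0.05 56.68] cm [-0.03 -0.06 -0.  ] tcp [ 592.34 -332.9   290.43] q [-0.63  0.44  1.47 -0.    1.23 -1.06] F [0.1  0.39 1.  ] M [0.17 0.13 0.09] gap 12.804167022262707
time: 26.85
tcp_pos: [592.4, -332.8, 290.4]
tcp_rot: [0.0, 0.599, 0.801, -0.0]
force: [-1.0, 0.5, -0.4]
finger_gap: 13.0
t 26.85 rot [ 0.05  0.06 64.93] cm [-0.04 -0.07 -0.  ] tcp [ 592.4  -332.84  290.44] q [-0.63  0.44  1.47 -0.    1.23 -0.91] F [-1.01  0.49 -0.38] M [0.12 0.14 0.07] gap 12.998978661956249
```

```bash
for i in 1 2 3; do python3 -m handwheel '[{"dp":[0,0,0],"angular":[0,0,-3]},{"dp":[0,0,0],"angular":[0,0,-3]}]' >/dev/null; python3 go.py -8.6 '[592.0,-333.5,290.4]'; done
```

```text
t 27.1 rot [ 0.05  0.06 71.12] cm [-0.05 -0.07 -0.  ] tcp [ 592.47 -332.8   290.43] q [-0.63  0.44  1.47 -0.    1.23 -0.81] F [-0.57  0.19 -0.02] M [0.16 0.17 0.09] gap 12.7713107290307
t 27.35 rot [ 0.05  0.07 77.3 ] cm [-0.05 -0.08 -0.  ] tcp [ 592.54 -332.73  290.43] q [-0.63  0.44  1.47 -0.    1.23 -0.7 ] F [-0.07 -0.03 -0.06] M [0.11 0.13 0.08] gap 12.867268080458464
t 27.6 rot [ 0.06  0.07 83.48] cm [-0.06 -0.08 -0.  ] tcp [ 592.6  -332.71  290.43] q [-0.63  0.44  1.47 -0.    1.23 -0.59] F [-1.09  0.93 -0.66] M [0.14 0.18 0.07] gap 12.59585082339499
```

```bash
for i in 1 2 3; do python3 -m handwheel '[{"dp":[0,0,0],"angular":[0,0,-2]},{"dp":[0,0,0],"angular":[0,0,-2]}]' >/dev/null; python3 go.py -8.6 '[592.0,-333.5,290.4]'; done
```

```text
t 27.85 rot [ 0.06  0.08 87.64] cm [-0.06 -0.08 -0.  ] tcp [ 592.62 -332.72  290.44] q [-0.63  0.44  1.47 -0.    1.23 -0.52] F [-0.72 -0.15 -0.15] M [0.12 0.12 0.1 ] gap 12.451863688895042
t 28.1 rot [ 0.06  0.09 91.88] cm [-0.07 -0.08 -0.01] tcp [ 592.71 -332.72  290.47] q [-0.63  0.44  1.47 -0.    1.23 -0.44] F [-1.3  -0.34 -0.05] M [0.13 0.13 0.27] gap 12.366561734900438
t 28.35 rot [ 0.08  0.1  96.1 ] cm [-0.08 -0.08 -0.01] tcp [ 592.76 -332.66  290.48] q [-0.63  0.44  1.47 -0.    1.23 -0.37] F [-0.32  0.1  -0.34] M [0.07 0.1  0.58] gap 12.467945708278288
```

```bash
python3 -m handwheel '[{"dp":[0,0,0],"angular":[0,0,-2]},{"dp":[0,0,0],"angular":[0,0,-1]}]' >/dev/null; python3 go.py -8.6 '[592.0,-333.5,290.4]'
python3 - <<'E'
from h import *
p=shot('wrist'); a=p['frame'][:,:,::-1].astype(float)
cv2.imwrite('pics/w17g.png',(255*(a/255)**0.4).clip(0,255).astype('uint8'))
E
```

```text
t 28.6 rot [ 0.1   0.11 99.27] cm [-0.08 -0.09 -0.01] tcp [ 592.82 -332.61  290.46] q [-0.63  0.44  1.47 -0.    1.23 -0.31] F [-0.5   0.55 -0.53] M [0.04 0.1  0.67] gap 12.752819722229857
```

View pics/w17g.png

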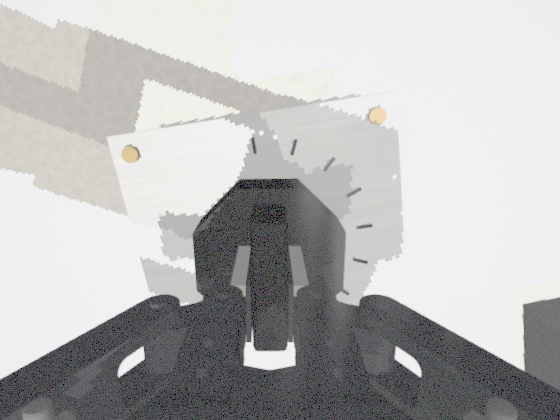

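```bash
python3 -m handwheel '[{"dp":[0,0,0],"angular":[0,0,0]},{"dp":[0,0,0],"angular":[0,0,0]},{"dp":[0,0,0],"angular":[0,0,0]},{"dp":[0,0,0],"angular":[0,0,0]}]' 50; python3 go.py -108 '[592.0,-333.5,290.4]'
python3 - <<'E'
from h import *
p=shot('wrist'); a=p['frame'][:,:,::-1].astype(float)
cv2.imwrite('pics/w18g.png',(255*(a/255)**0.4).clip(0,255).astype('uint8'))
E
```

```text
time: 29.15
tcp_pos: [593.0, -333.0, 291.0]
tcp_rot: [0.002, 0.809, 0.588, -0.0]
force: [-0.9, 0.5, -0.0]
finger_gap: 42.4
t 29.15 rot [0.16 0.09 0.02] cm [-0.1  -0.05 -0.06] tcp [ 593.   -333.03  290.96] q [-0.63  0.44  1.47 -0.    1.23 -0.31] F [-0.88  0.47 -0.05] M [ 0.    0.03 -0.05] gap 42.42457117854127
```

View pics/w18g.png

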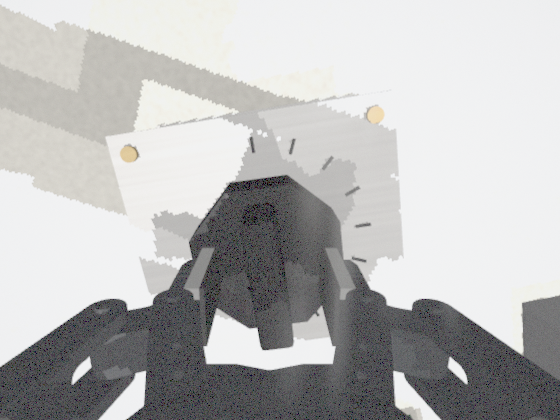

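```bash
python3 -m handwheel '[{"dp":[-0.05,0,0],"angular":[0,0,7.5]},{"dp":[0,0,0],"angular":[0,0,0]}]';python3 -m handwheel '[{"dp":[0,0,0],"angular":[0,0,0]},{"dp":[0,0,0],"angular":[0,0,0]},{"dp":[0,0,0],"angular":[0,0,0]},{"dp":[0,0,0],"angular":[0,0,0]}]' 0 40;  python3 go.py -8.6 '[592.0,-333.5,290.4]'
for i in 1 2 3; do python3 -m handwheel '[{"dp":[0,0,0],"angular":[0,0,-1.5]},{"dp":[0,0,0],"angular":[0,0,0]}]' >/dev/null; python3 go.py -8.6 '[592.0,-333.5,290.4]'; done
```

```text
time: 29.45
tcp_pos: [592.5, -333.1, 291.1]
tcp_rot: [0.002, 0.768, 0.64, -0.0]
force: [-0.5, 0.5, 0.7]
finger_gap: 42.8
time: 29.95
tcp_pos: [592.5, -333.1, 291.2]
tcp_rot: [0.002, 0.77, 0.638, -0.0]
force: [-0.4, 0.3, -0.8]
finger_gap: 13.2
t 29.95 rot [ 0.04  0.2  92.07] cm [-0.05 -0.04 -0.08] tcp [ 592.45 -333.06  291.24] q [-0.63  0.44  1.47 -0.    1.23 -0.44] F [-0.42  0.31 -0.81] M [0.   0.11 0.16] gap 13.163348805685763
t 30.2 rot [ 0.06  0.19 93.68] cm [-0.05 -0.05 -0.08] tcp [ 592.47 -333.03  291.21] q [-0.63  0.44  1.47 -0.    1.23 -0.41] F [ 0.13 -0.42  0.5 ] M [-0.03  0.1   0.23] gap 13.05151729334929
t 30.45 rot [ 0.07  0.2  95.25] cm [-0.05 -0.05 -0.08] tcp [ 592.49 -332.99  291.21] q [-0.63  0.44  1.47 -0.    1.23 -0.39] F [-0.77  0.6  -0.15] M [0.03 0.1  0.35] gap 13.067606360797841
t 30.7 rot [ 0.08  0.2  96.84] cm [-0.05 -0.06 -0.08] tcp [ 592.51 -332.94  291.22] q [-0.63  0.44  1.47 -0.    1.23 -0.36] F [-0.77 -0.34  0.65] M [-0.02  0.06  0.38] gap 13.102231050719853
```

```bash
python3 -m handwheel '[{"dp":[0,0,0],"angular":[0,0,2.5]},{"dp":[0,0,0],"angular":[0,0,2.5]},{"dp":[0,0,0],"angular":[0,0,0]}]' >/dev/null; python3 go.py -8.6 '[592.0,-333.5,290.4]'
python3 -m handwheel '[{"dp":[0,0,0],"angular":[0,0,0]},{"dp":[0,0,0],"angular":[0,0,0]},{"dp":[0,0,0],"angular":[0,0,0]},{"dp":[0,0,1],"angular":[0,0,0]},{"dp":[0,0,3],"angular":[0,0,0]},{"dp":[0,0,4],"angular":[0,0,0]},{"dp":[-1,3,3],"angular":[0,0,0]},{"dp":[0,0,0],"angular":[0,0,0]},{"dp":[0,0,0],"angular":[0,0,0]}]' 50
python3 - <<'E'
from h import *
import pickle
p=shot('wrist'); pickle.dump(p,open('w19.pkl','wb'));a=p['frame'][:,:,::-1].astype(float)
cv2.imwrite('pics/w19g.png',(255*(a/255)**0.4).clip(0,255).astype('uint8'))
p=shot('side'); a=p['frame'][:,:,::-1].astype(float)
cv2.imwrite('pics/s19f.png',(255*(a/255)**0.6).astype('uint8'))
a=a[240:380,230:370]
cv2.imwrite('pics/s19g.png',cv2.resize((255*(a/255)**0.5).clip(0,255).astype('uint8'),None,fx=4.2,fy=4.2,interpolation=cv2.INTER_CUBIC))
E
```

```text
t 31.075 rot [ 0.04  0.18 91.83] cm [-0.04 -0.05 -0.08] tcp [ 592.41 -333.03  291.2 ] q [-0.63  0.44  1.47 -0.    1.23 -0.45] F [-0.71  0.11  0.5 ] M [-0.04  0.07  0.11] gap 13.07467982450574
time: 32.2
tcp_pos: [581.9, -302.8, 406.8]
tcp_rot: [0.003, 0.77, 0.638, 0.0]
force: [-0.3, -0.8, -0.2]
finger_gap: 42.7
```

View pics/w19g.png

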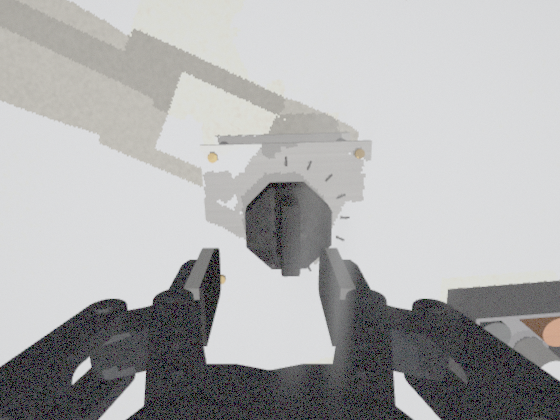

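View pics/s19g.png

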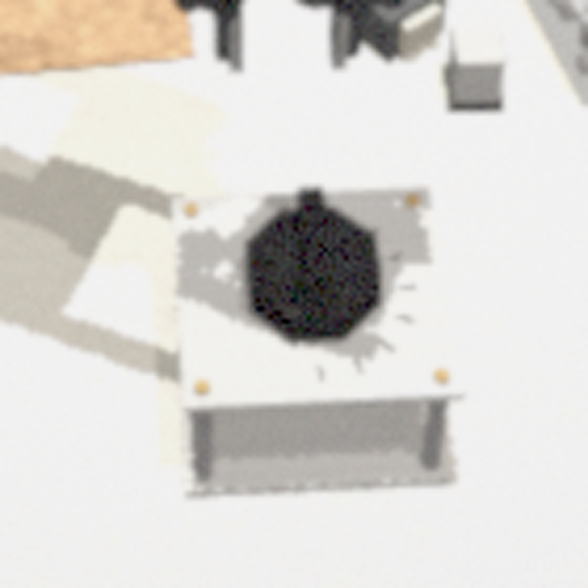

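View pics/s19f.png

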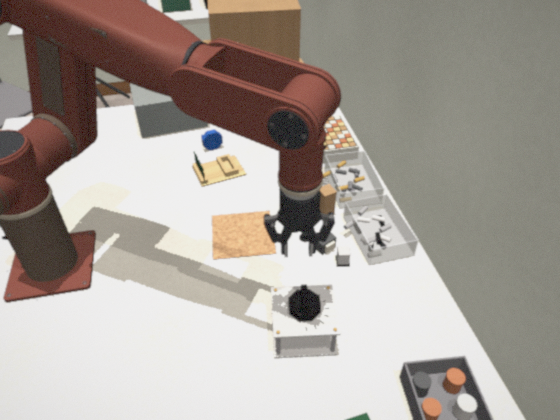

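```bash
python3 - <<'E'
import cv2,numpy as np
a=cv2.imread('pics/w19g.png')[170:290,225:350]
cv2.imwrite('pics/c19.png',cv2.resize(cv2.medianBlur(a,3),None,fx=4.5,fy=4.5,interpolation=cv2.INTER_CUBIC))
E
```

```text
(no output)
```

View pics/c19.png

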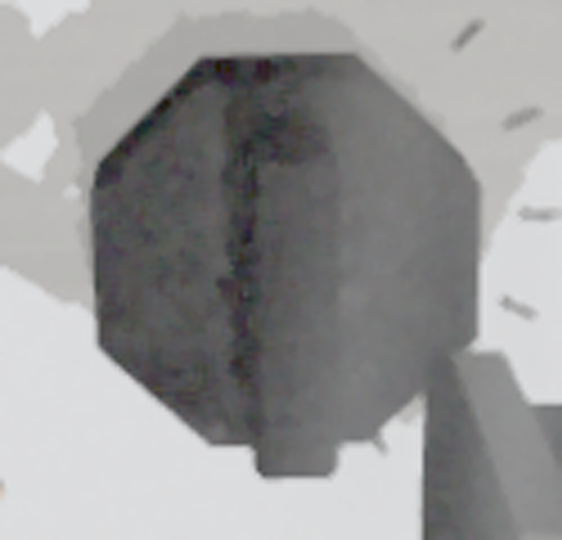

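```bash
python3 - <<'E'
from h import *
import pickle
from scipy.optimize import least_squares
np.set_printoptions(precision=2,suppress=True)
p=pickle.load(open('w19.pkl','rb'))
g=lambda u:np.array(u)/4.5+[225,170]
f=34*np.tan(np.pi/8)
obs=[([f,-34,22],(95,190)),([-f,-34,22],(99,345)),([f,34,22],(480,185)),([-f,34,22],(477,340)),([-34,-f,22],(212,443)),([-34,f,22],(372,440)),([-28,-7,48],(258,477)),([-28,7,48],(337,477))]
def res(q,zf=None):
    c,s=np.cos(q[3]),np.sin(q[3]); A=np.array([-c,-s,0]);Bv=np.array([-s,c,0])
    z=q[2] if zf is None else zf
    return np.concatenate([proj(p,np.array([q[0],q[1],z])+P[0]*A+P[1]*Bv+np.array([0,0,P[2]]))-g(u) for P,u in obs])
for zf in (None,90):
    r=least_squares(res,[592,-333,90,-1.75],args=(zf,)); print(r.x,'yawdeg',np.degrees(r.x[3]),r.cost)
E
```

```text
[ 592.73 -333.77   86.22   -1.74] yawdeg -99.58793637404285 2.4115936249218066
[ 592.79 -332.12   89.96   -1.74] yawdeg -99.59667436861663 3.8244690614042174
```

```bash
python3 - <<'E'
from rig import bot
print(bot.sign_off())
E
```

```text
the job is handed in; nothing more can be done
None
```

The handle was laid flat on the mat with its bar up and let go. I then took it by the bar, fitted it fully home on the spindle, turned it clockwise to the stop, let go and backed clear. I handed the job in at about 32 s.

**Seating:** On the way down the tool stopped at z 290.4 mm, exactly the height worked out for full seating, with contact force. The last camera fit put the handle's underside at 86 mm. The camera reads about 4 mm low throughout, so that is about 90 mm, which means seated.

**Stop:**
- The turning moment stayed at 0.07–0.10 N m until about 88°, then rose to 0.67 N m by 99°.
- When I opened the gripper the handle sprang back about 8°. I gripped it again, and the moment rose at once from about 92°, so it was at the stop. I then backed off 5° before letting go.
- The handle turned about 91° in all, more than the spindle's 80°. I put that down to play in the bore; I could not measure the spindle angle itself.

**First try on the mat:** My first approach ran joints 3, 5 and 6 close to their limits. I backed off and laid the handle down from another side.

**Other goods:** The last side view showed the blue look-alike and the rack where they were. The valve and knob were hidden behind the arm in that view, so I did not check every bystander.

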